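# Pin a sample disc into a clamshell test jig

## Task

Pick up the white sample disc by its green stud, balance it centred on the brass dome in the clamshell jig and let go of it; then swing the blue upper half of the jig down over it. Take the red-knobbed pin from its black stand, push it through the holes of both halves until its collar presses the upper half fully shut against the springy buffers, and finish while still holding the pin firmly down like that, so that a colleague can fit the clip. The disc must still be balanced on the dome at the end, and the other things on the bench stay where they are.

Things in the scene. Friction and masses are not known exactly. Their poses are not given: they have to be found in the camera images.
- dome_top (a point): Topmost point of the brass dome (sphere radius 30 mm; dome 41 mm wide, 8 mm high) on the jig's fixed lower half, 24 mm above the worktop. z up, x from the pin lug towards the hinge (roughly the robot's left), y along the hinge.
- lug_hole (a point): Centre of the mouth (top) of the upright 11 mm through hole in the lower half's aluminium lug (30 x 60 mm in plan), 37 mm above the worktop, 45 mm from the dome's axis, on the side away from the hinge; axes as dome_top. When the jig is shut the upper half's hole is right above it, with its top face 8 mm above this point.
- buffers (a joint): How far the two black rubber buffers (11 mm wide, 20 mm either side of the lug's hole) are pressed in, m: 0 standing 5.5 mm out of the lug, 0.0055 flush. They are on springs, together 3.4 N at first touch and 5.6 N flush, and push the upper half ajar when nobody presses it.
- hinge_mid (a point): Middle of the hinge axis, 41 mm above the worktop, 65 mm from the dome's axis; axes as dome_top, the hinge axis runs along y. Two hinge posts, 48 mm high, stand at +-33 to 44 mm in y.
- lid (a joint): Opening angle of the blue upper half, rad: 0 shut and level, pi/2 upright, up to 2.2 leaning back from the dome. The hinge is stiff (0.13 N m): it stays where left, but below 0.05 the buffers lift it to about 0.05. Plate 8 mm thick, 60 mm wide, hinge axis at mid thickness, reaching 126 mm from it; 11 mm pin hole 110 mm and 36 mm window (for the disc's stud) 65 mm from the axis.
- lid_edge (a point): Point on the mid-plane of the blue upper half close to its free end, 123 mm from the hinge axis, in the middle of its width.
- disc_stud (a point): Centre of the upright green grip stud (16 mm diameter, 16 mm high) on the white sample disc; z up. 16 mm above the disc's underside. Disc 44 mm diameter, 8 mm thick, about 80 g, lying on the worktop at the start.
- disc_base (a point): Centre of the underside of the same disc; z up along the stud.
- pin_knob (a point): Centre of the red knob of the pin (18 mm diameter, 22 mm high), z up along the pin. Below the knob is a collar 24 mm wide and 4 mm thick, below that a steel shank 8 mm in diameter and 34 mm long with a tapered end (last 6 mm, down to 3 mm). Whole pin 60 mm, about 60 g.
- pin_seat (a point): Point on the pin's axis at the underside of its collar, 15 mm below pin_knob. When it is home this lies 8 mm above lug_hole.
- pin_tip (a point): Lower end of the pin's shank, 34 mm below pin_seat.
- pin_stand: Black block 44 x 44 x 40 mm, fixed, with an upright 11 mm through hole in which the pin stands at the start, its collar on the block's top. Origin at the centre of its underside.
- jig: The fixed lower half: grey base plate 111 x 90 mm, 16 mm thick, with lug, dome and hinge posts, about 140 mm long in x. Origin on the worktop, 5 mm from the dome's axis towards the hinge; axes as dome_top.
- clip_heap: Bystander: heap of metal clips; origin at the centre of its underside. Leave it alone.
- vial_b: Bystander: vial with blue cap; origin at the centre of its underside. Leave it alone.
- cup_c: Bystander: sample cup with dark lid; origin at the centre of its underside. Leave it alone.
- box_fuse: Bystander: small dark carton; origin at the centre of its underside. Leave it alone.
- bottle_small_a: Bystander: small white bottle with black cap; origin at the centre of its underside. Leave it alone.

How it is judged:
On the way, in this order (a step that is already met when the one before it is completed fails the run):
1. the disc stands balanced on the dome, let go of (horizontal distance between disc_base and dome_top below 0.01 m and z of disc_base in the frame of dome_top between -0.004 and 0.006 m and angle between disc_base's own z axis and vertical below 0.25 rad and contact force between the arm and disc below 0.05 N), for 0.3 s.
2. the upper half is swung down on the buffers (value of joint lid below 0.1 rad), for 0.2 s.
3. the pin is through the upper half and in the lug's hole (horizontal distance between pin_seat and lug_hole below 0.004 m and angle between pin_seat's own z axis and vertical below 0.12 rad and z of pin_tip in the frame of lug_hole below -0.005 m), for 0.1 s.
At the end, for the whole second after the job is handed in: For the last second: disc free on the dome, within 10 mm of its axis, tilt under 0.25 rad; upper half under 0.02 rad; pin upright (0.12 rad), within 4 mm of the hole axis, collar within 2.5 mm of home; fingers bear on the pin (2 N) and the pin on the upper half (3 N) (all of step 1 and horizontal distance between pin_seat and lug_hole below 0.004 m and angle between pin_seat's own z axis and vertical below 0.12 rad and z of pin_seat in the frame of lug_hole below 0.0105 m and value of joint lid below 0.02 rad and contact force between the fingers and pin above 2 N and contact force between pin and lid above 3 N and linear speed of disc below 0.02 m/s); the arm keeps its last pose, push and grip.
It fails at once if the heap of metal clips is moved more than 4 cm (distance of clip_heap from where it was at the start of the episode above 0.04 m).
It fails at once if the vial with blue cap is moved more than 4 cm (distance of vial_b from where it was at the start of the episode above 0.04 m).
It fails at once if the sample cup with dark lid is moved more than 4 cm (distance of cup_c from where it was at the start of the episode above 0.04 m).
It fails at once if the small dark carton is moved more than 4 cm (distance of box_fuse from where it was at the start of the episode above 0.04 m).
It fails at once if the small white bottle with black cap is moved more than 4 cm (distance of bottle_small_a from where it was at the start of the episode above 0.04 m).
It also fails if it takes over 70 s, if anything falls off the work surface, if the arm or the gripper's body presses on something with over 40 N, if the wrist force passes 120 N, or if a joint passes its speed limit or range.

## Robot

A 6-joint arm with a two-finger parallel gripper is mounted at the origin on a cart in front of the work surface, level with it; the furniture and walls round the work are solid. World frame = base frame: x ahead of the robot, y to its left, z up, the work surface at z = 0. Lengths are in m, angles in rad, forces in N, time in s.
With the tool pointing down it reaches from about 0.325 to 1 m from the base axis. Payload 5.1 kg.
Tool frame: the origin (TCP) lies between the finger pads; the fingertips stand 17 mm ahead of it and the grasp point (between the pads) lies 2 mm behind it; z points along the fingers, y is the direction in which the jaws open and shut (so a half turn about z gives the same grasp; the last joint's range is limited). The gripper opens to 85 mm and grips with 20 to 120 N. Pads are 22 mm wide; open, the fingers measure 114 mm over their backs; the gripper's body (76 mm by 85 mm) begins 54 mm behind the grasp point. The pads swing forward as they close: fully open they stand 13 mm farther back than shut.
Start: joints at [-1.298, 0.124, 1.65, -0, 1.367, -0.083], TCP at [0.226, -0.609, 0.248] pointing down, gripper open.
Joint ranges: [-2.61, 2.61], [-1.02, 2.33], [0.03, 2.71], [-1.35, 4.49], [0.32, 2.68], [-2.91, 2.91]. Speed limits (rad/s): [2.57, 2.57, 3.14, 3.14, 3.14, 3.14].

## Interface

Orientations are given as [roll, pitch, yaw] about the fixed x, y, z axes, in that order (R = Rz(yaw) Ry(pitch) Rx(roll)).
In Python, from cell import telemetry, eyes, workorder gives the robot as it stands. The module is installed in compiled form; this text tells all that it offers.
- The arm moves only by the tool servo_tool, never from a script. Its argument "moves" is a list of rows, each a list of 7 numbers: the turn, a rotation vector about the tool's x, y, z in degrees, then the shift along the tool's x, y, z in m, then the finger opening in m, from 0 to 0.0854. In form: [[wx, wy, wz, x, y, z, gripper], ...]. A call has 1 to 10 rows; each row shifts and turns the commanded pose from where the row before left it, along the tool's axes as they then stand; what a row does not reach is not made up. A row lasts 1/12 s, in which the tool goes at most 41.7 mm and 7.16 degrees, less where a joint would pass 70% of its speed; a pose out of reach is approached as far as the arm can. A call is refused whole if a number of a shift passes 0.0417 or a number of a turn 7.16, either way. A call with a gripper value outside its range is refused whole. The fingers move at their own pace and stop on an object; "squeeze" is the grip in N (left out, the last holds). Time passes only in rows, so rows that do not move let the fingers close. It gives the time, the measured TCP pose, the force and the opening at its end, in the units of the state.
- telemetry.get_state(): the state, without advancing time (a new reading comes with each control period).
- eyes.read_camera(name): name is "scene" or "side" or "wrist"; returns a dict with "frame" (384x512x3 uint8, blue, green, red), "mtx" (3x3 intrinsics, pixels), "extrinsics" (4x4, takes a point from world to camera coordinates); the wrist camera has in their place "mount" (4x4, takes a point from camera to tool coordinates, whose origin is the TCP and whose axes are the flange's). Camera axes: x right, y up, looking along -z (the intrinsics and any distortion apply to the point x, -y, -z); pixel columns grow to the right and rows downward; lengths in m; the calibration is good to about 2 mm. A picture is of the moment at which its call begins: read the wrist's pose just before it. There is no depth.
- workorder.sign_off(): hands the job in, once; it reports no verdict.
The state is a dict: "clock": time; "joints": joint angles; "joint_velocities": joint speeds; "tau": joint torques, N m; "tool_pos": TCP position; "orientation": TCP orientation; "ft_force": force on the tool from outside, world axes, zero at the start; "wrist_torque": the same for the moment, N m; "opening": opening from 0.0 (shut) to 1.0 (fully open).
Only numpy, scipy, OpenCV 4.12 (cv2) and the standard library are available. Lean on these libraries where they do the work, as an engineer would, in place of code of your own. Each camera call takes 0.05 s, during which the arm holds its last target.

## Working session

There is one attempt and no reset: what is moved stays moved. The work goes in short steps, Python scripts to look and compute and a tool call to move; the robot and the scene stay as the last step left them, time stands still between calls to the robot, and variables do not carry over. Pictures are saved under pics/ and viewed, and the job is handed in when it is done.

Besides the shell and the picture viewer there is one more tool, called after "Request:" by a JSON object that holds its "op" and its "data", one argument or row to a line. servo_tool: Moves the arm, as the interface text tells. Its arguments: {"type":"object","properties":{"moves":{"type":"array"},"squeeze":{"type":"number"}},"required":["moves"]}

```bash
mkdir -p pics; ls; cat > h.py <<'E'
import numpy as np, cv2
from scipy.spatial.transform import Rotation as R
from cell import telemetry, eyes, workorder
def cam(name):
    s=telemetry.get_state(); d=eyes.read_camera(name)
    K=np.array(d['mtx'],float)
    if name=='wrist':
        T=np.eye(4);T[:3,:3]=R.from_euler('xyz',s['orientation']).as_matrix();T[:3,3]=s['tool_pos']
        E=np.linalg.inv(T@np.array(d['mount']))
    else: E=np.array(d['extrinsics'],float)
    return d['frame'].copy(),K,E,d
def ray(K,E,u,v):
    C=np.linalg.inv(E); p=np.linalg.inv(K)@[u,v,1]
    dc=np.array([p[0],-p[1],-p[2]]); return C[:3,3],C[:3,:3]@dc
def onz(K,E,u,v,z):
    o,d=ray(K,E,u,v); return o+d*(z-o[2])/d[2]
def proj(K,E,P):
    c=E[:3,:3]@np.asarray(P,float)+E[:3,3]; q=K@[c[0],-c[1],-c[2]]; return q[:2]/q[2]
E
python3 - <<'E'
from h import *
print(telemetry.get_state())
for n in ['scene','side','wrist']:
    f,K,E,d=cam(n); cv2.imwrite(f'pics/{n}0.png',f); print(n,d.keys(),K,np.round(np.linalg.inv(E),3))
print(d['mount'])
E
```

```text
pics
{'clock': 0.0, 'joints': array([-1.29758872e+00,  1.24519869e-01,  1.65165011e+00, -1.85467757e-06,
        1.36747650e+00, -8.25827923e-02]), 'joint_velocities': array([-0.00132414,  0.00095445,  0.0019652 ,  0.00061923,  0.00122757,
       -0.00161317]), 'tau': array([-1.04616400e-03, -4.23618150e+01, -3.65448582e+01, -1.75332225e-04,
        7.05706741e-03, -1.59426367e-05]), 'tool_pos': array([ 0.22624681, -0.60875762,  0.24705754]), 'orientation': array([-3.13954568e+00, -1.67607790e-04,  3.55790602e-01]), 'ft_force': array([-0.35774717, -0.34010134,  0.34647916]), 'wrist_torque': array([ 0.03560691, -0.01254492,  0.04968489]), 'opening': 0.9988826596293663}
scene dict_keys(['frame', 'mtx', 'extrinsics']) [[413.35975666   0.         261.63572009]
 [  0.         413.35975666 185.11870447]
 [  0.           0.           1.        ]] [[-0.562  0.547 -0.621 -0.211]
 [-0.827 -0.36   0.431  0.482]
 [ 0.013  0.756  0.655  0.82 ]
 [ 0.     0.     0.     1.   ]]
side dict_keys(['frame', 'mtx', 'extrinsics']) [[431.025643     0.         245.49495725]
 [  0.         431.025643   190.55494171]
 [  0.           0.           1.        ]] [[ 0.633  0.33  -0.7   -0.385]
 [-0.774  0.258 -0.578 -0.762]
 [-0.01   0.908  0.419  0.589]
 [ 0.     0.     0.     1.   ]]
wrist dict_keys(['frame', 'mtx', 'mount']) [[271.24699702   0.         254.75083693]
 [  0.         271.24699702 189.56799994]
 [  0.           0.           1.        ]] [[ 0.348  0.9    0.263  0.293]
 [-0.938  0.334  0.096 -0.584]
 [-0.002 -0.28   0.96   0.374]
 [ 0.     0.     0.     1.   ]]
[[-4.10527335e-04  9.60047157e-01  2.79837968e-01  7.09143239e-02]
 [ 9.99999846e-01  4.98800716e-04 -2.44230397e-04 -2.41141580e-04]
 [-3.74056077e-04  2.79837824e-01 -9.60047214e-01 -1.26926615e-01]
 [ 0.00000000e+00  0.00000000e+00  0.00000000e+00  1.00000000e+00]]
```

View pics/scene0.png

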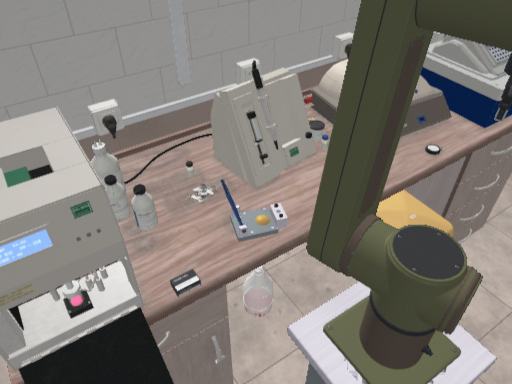

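View pics/side0.png

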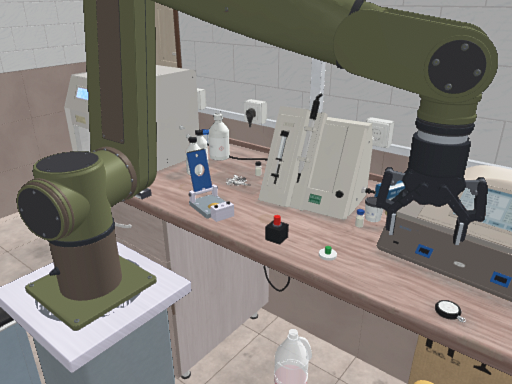

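View pics/wrist0.png

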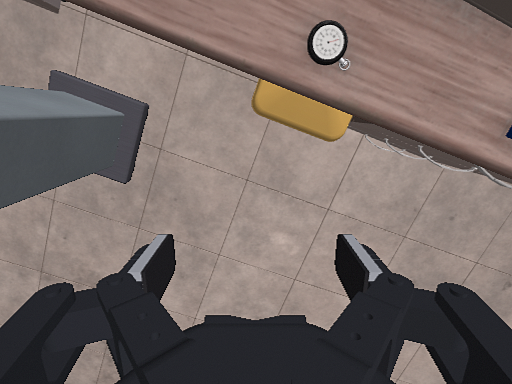

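The scene camera shows the jig at about (260,215), with its dome at (262,219). The side view shows the disc's stud at (328,249), the red knob at (277,219) and the jig at about (212,205). Next I measure these.

```bash
cat >> h.py <<'E'
def blobs(f,lo,hi,box=None,mn=4):
    h=cv2.cvtColor(f,cv2.COLOR_BGR2HSV); m=cv2.inRange(h,np.array(lo),np.array(hi))
    if box: 
        k=np.zeros_like(m); x0,y0,x1,y1=box; k[y0:y1,x0:x1]=255; m&=k
    n,l,s,c=cv2.connectedComponentsWithStats(m)
    return [(s[i],c[i]) for i in np.argsort(-s[1:,4])+1 if s[i,4]>=mn]
E
python3 - <<'E'
from h import *
f,K,E,d=cam('side')
for nm,lo,hi,box,z in [('knob',(0,150,80),(8,255,255),(255,205,300,240),.055),('stud',(40,100,40),(85,255,255),(310,235,345,265),.016),('white',(0,0,190),(180,45,255),(310,240,345,265),.008)]:
    for s,c in blobs(f,lo,hi,box)[:3]: print(nm,s,c,onz(K,E,*c,z))
f,K,E,d=cam('scene')
for nm,lo,hi,box,z in [('dome',(12,120,80),(30,255,255),(230,200,290,240),.02),('blue',(105,120,30),(125,255,255),(215,170,290,240),.05)]:
    for s,c in blobs(f,lo,hi,box)[:3]: print(nm,s,c,onz(K,E,*c,z))
cv2.imwrite('pics/sc_crop.png',cv2.resize(f[160:260,180:320],None,fx=5,fy=5,interpolation=cv2.INTER_CUBIC))
f,K,E,d=cam('side')
cv2.imwrite('pics/si_crop.png',cv2.resize(f[140:270,170:350],None,fx=4,fy=4,interpolation=cv2.INTER_CUBIC))
E
```

```text
knob [274 215   7  10  65] [276.86153846 219.56923077] [ 0.41980244 -0.20211976  0.055     ]
stud [325 246   6   8  43] [327.55813953 249.53488372] [ 0.43087782 -0.34669193  0.016     ]
white [318 248  19  10 110] [327.45454545 253.26363636] [ 0.42736166 -0.34902501  0.008     ]
white [313 259   4   2   5] [314.6 259.4] [ 0.38500311 -0.33831912  0.008     ]
dome [256 216  14   9  95] [262.10526316 219.66315789] [0.42884794 0.03316892 0.02      ]
blue [225 185  18  40 109] [233.23853211 206.14678899] [0.48939987 0.08621211 0.05      ]
```

View pics/sc_crop.png

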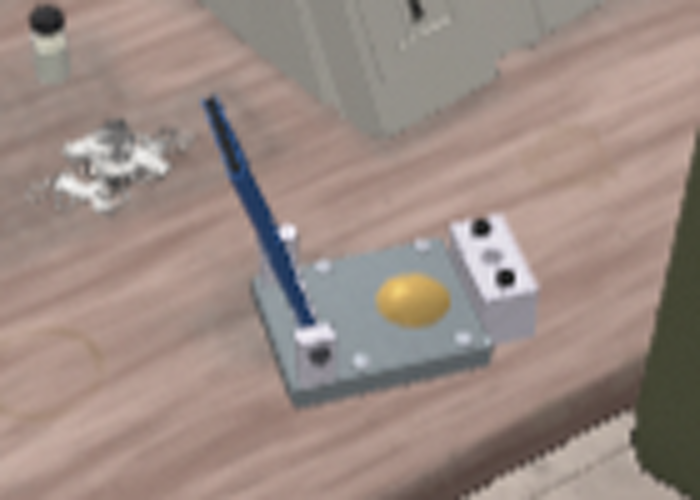

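View pics/si_crop.png

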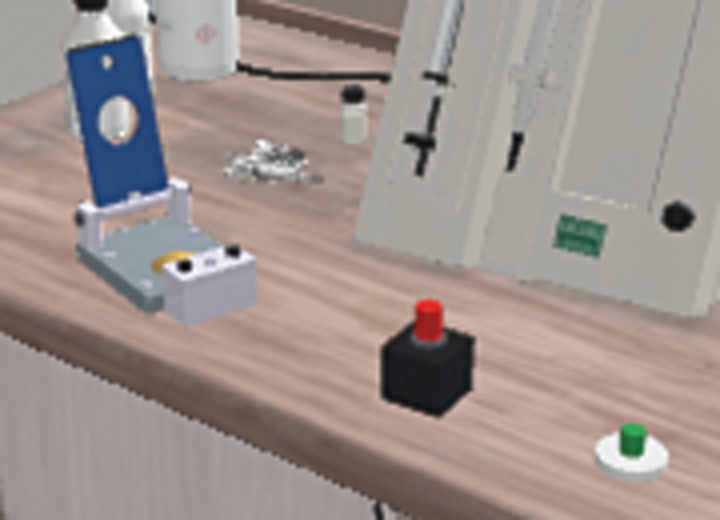

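```bash
python3 - <<'E'
from h import *
f,K,E,d=cam('scene')
P=lambda u,v,z:onz(K,E,180+(u+.5)/5-.5,160+(v+.5)/5-.5,z)
b1=P(481,226,.0425);b2=P(506,277,.0425);h=P(491,257,.037);dm=P(414,300,.020)
print('buf',b1,b2,np.linalg.norm(b1-b2),'hole',h,(b1+b2)/2,'dome',dm,np.linalg.norm((h-dm)[:2]))
post=P(318,333,.048);print('post top',post)
print('vial',P(50,80,0),'clips',P(120,170,0.005))
f,K2,E2,d=cam('side')
u,v=170+(107+.5)/4-.5,140+(62+.5)/4-.5
o,r=ray(K2,E2,u,v)
n=(dm-h);n[2]=0;n/=np.linalg.norm(n);hd=dm+.065*n;hd[2]=.041
t=np.array([n[1],-n[0],0]); s=(hd-o)@t/(r@t);p=o+s*r
print('jig x dir',n,np.degrees(np.arctan2(n[1],n[0])),'hinge',hd,'lidhole',p,np.linalg.norm(p-hd),'angle',np.arctan2(p[2]-.041,-(p-hd)@n))
E
```

```text
buf [ 0.43691485 -0.01710843  0.0425    ] [ 0.3977325  -0.00533252  0.0425    ] 0.04091367748902534 hole [ 0.41881269 -0.01100623  0.037     ] [ 0.41732368 -0.01122048  0.0425    ] dome [0.42860555 0.03237217 0.02      ] 0.04447004866461652
post top [0.41387869 0.1022974  0.048     ]
vial [0.726375   0.10257546 0.        ] clips [0.62364335 0.10811207 0.005     ]
jig x dir [0.22021244 0.97545194 0.        ] 77.27848936508012 hinge [0.44291936 0.09577654 0.041     ] lidhole [0.4458834  0.10890604 0.15416461] 0.11396226670542337 angle 1.6891811554249017
```

Request:
{"op": "servo_tool", "data": {
  "moves": [
    [0, 0, -5, 0.03, -0.018, 0, 0.085],
    [0, 0, -5, 0.03, -0.018, 0, 0.085],
    [0, 0, 0, 0.03, -0.018, 0, 0.085],
    [0, 0, 0, 0.03, -0.018, 0, 0.085],
    [0, 0, 0, 0.03, -0.018, 0, 0.085],
    [0, 0, 0, 0.03, -0.018, 0, 0.085],
    [0, 0, 0, 0.03, -0.018, 0, 0.085],
    [0, 0, 0, 0.03, -0.018, 0, 0.085]
  ]
}}

```text
clock: 1.07
tool_pos: [0.3688, -0.3671, 0.2485]
orientation: [3.141, -0.0, 0.53]
ft_force: [1.5, 0.3, -0.8]
opening: 0.998
```

```bash
python3 - <<'E'
from h import *
f,K,E,d=cam('wrist'); cv2.imwrite('pics/w1.png',f)
for nm,lo,hi,box,z in [('knob',(0,150,80),(8,255,255),None,.066),('stud',(40,100,40),(85,255,255),None,.024),('white',(0,0,190),(180,45,255),None,.008)]:
    for s,c in blobs(f,lo,hi,box,20)[:3]: print(nm,s,c,onz(K,E,*c,z))
E
```

```text
knob [134  47  24  22 376] [145.10106383  57.92553191] [ 0.41766969 -0.20614314  0.066     ]
stud [260 113  12  12 114] [265.75438596 118.42105263] [ 0.42874027 -0.34793589  0.024     ]
white [   0  179   70  148 5159] [ 23.62609033 242.88272921] [ 0.09130692 -0.12887613  0.008     ]
white [249 101  34  34 750] [265.40933333 117.41333333] [ 0.42955766 -0.34765854  0.008     ]
white [411 230  25  22 406] [423.3546798  240.79802956] [ 0.3959521  -0.64303107  0.008     ]
```

View pics/w1.png

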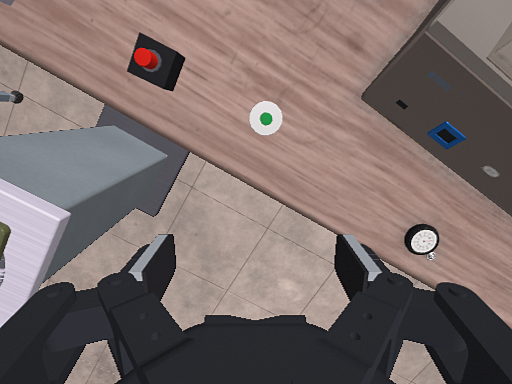

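Request:
{"op": "servo_tool", "data": {
  "moves": [
    [0, 0, 0, 0.0154, 0.0035, 0.035, 0.04],
    [0, 0, 0, 0.0154, 0.0035, 0.035, 0.04],
    [0, 0, 0, 0.0154, 0.0035, 0.035, 0.04],
    [0, 0, 0, 0.0154, 0.0035, 0.035, 0.04],
    [0, 0, 0, 0, 0, 0, 0.04],
    [0, 0, 0, 0, 0, 0, 0.04]
  ]
}}

```text
clock: 1.62
tool_pos: [0.4276, -0.3481, 0.1059]
orientation: [-3.136, 0.002, 0.532]
ft_force: [0.0, 0.6, 0.1]
opening: 0.467
```

```bash
python3 - <<'E'
from h import *
print(telemetry.get_state()['tool_pos'],telemetry.get_state()['opening'])
f,K,E,d=cam('wrist'); cv2.imwrite('pics/w2.png',f)
for nm,lo,hi,box,z in [('knob',(0,150,80),(8,255,255),None,.066),('stud',(40,100,40),(85,255,255),None,.024),('white',(0,0,190),(180,45,255),None,.008)]:
    for s,c in blobs(f,lo,hi,box,20)[:2]: print(nm,s,c,onz(K,E,*c,z))
E
```

```text
[ 0.42757281 -0.3481026   0.10592089] 0.46678356689794026
knob [  22  106   53   31 1331] [ 47.76033058 120.30578512] [ 0.42085699 -0.20790917  0.066     ]
stud [247 187  19  23 331] [256.16616314 197.74924471] [ 0.43043834 -0.34698874  0.024     ]
white [ 231  169   51   49 1557] [256.67116249 192.15606936] [ 0.43054619 -0.34742899  0.008     ]
white [112 320  52  63 482] [138.15767635 356.20954357] [ 0.21100754 -0.33168055  0.008     ]
```

View pics/w2.png

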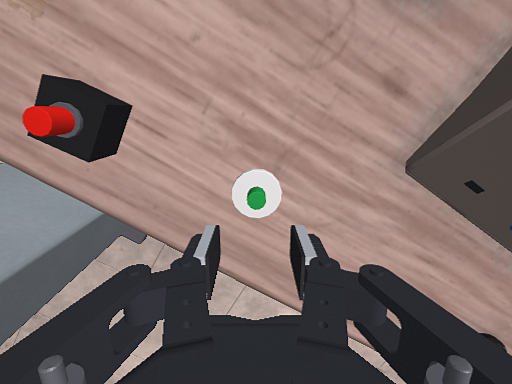

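Request:
{"op": "servo_tool", "data": {
  "moves": [
    [0, 0, 0, 0.0025, 0.0005, 0.025, 0.04],
    [0, 0, 0, 0, 0, 0.025, 0.04],
    [0, 0, 0, 0, 0, 0.02, 0.04],
    [0, 0, 0, 0, 0, 0.005, 0.035],
    [0, 0, 0, 0, 0, 0.0, 0.03]
  ],
  "squeeze": 25
}}

```text
clock: 2.08
tool_pos: [0.4307, -0.3495, 0.0342]
orientation: [3.141, -0.0, 0.529]
ft_force: [-1.0, -0.5, -0.5]
opening: 0.357
```

```bash
python3 - <<'E'
from h import *
print(telemetry.get_state()['tool_pos'],telemetry.get_state()['opening'],telemetry.get_state()['ft_force'])
f,K,E,d=cam('wrist'); cv2.imwrite('pics/w3.png',f)
E
```

```text
[ 0.43071291 -0.34947329  0.03424704] 0.3574638650361787 [-0.99234793 -0.49664498 -0.45866256]
```

View pics/w3.png

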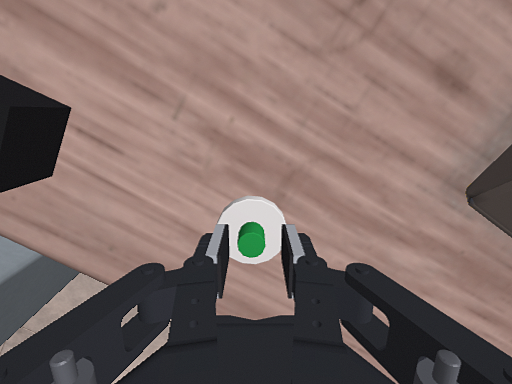

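Request:
{"op": "servo_tool", "data": {
  "moves": [
    [0, 0, 0, 0, 0, 0.004, 0.028],
    [0, 0, 0, 0, 0, 0, 0.022],
    [0, 0, 0, 0, 0, 0, 0.01],
    [0, 0, 0, 0, 0, 0, 0.01],
    [0, 0, 0, 0, 0, 0, 0.01]
  ]
}}

```text
clock: 2.55
tool_pos: [0.4316, -0.3495, 0.031]
orientation: [3.139, -0.0, 0.531]
ft_force: [-1.0, 0.6, 5.6]
opening: 0.167
```

```bash
python3 - <<'E'
from h import *
s=telemetry.get_state()
print(s['tool_pos'],s['opening'],s['ft_force'])
f,K,E,d=cam('wrist'); cv2.imwrite('pics/w4.png',f)
for nm,lo,hi,box,z in [('stud',(40,100,40),(85,255,255),None,.024),('white',(0,0,190),(180,45,255),(200,150,320,300),.008)]:
    for s,c in blobs(f,lo,hi,box,20)[:2]: print(nm,s,c,onz(K,E,*c,z))
E
```

```text
[ 0.43162551 -0.34953616  0.03099263] 0.16735718521002915 [-0.95470775  0.56092519  5.63077628]
stud [242 225  27  37 824] [254.88470874 243.27427184] [ 0.43275332 -0.34872856  0.024     ]
white [ 220  199   72   34 1385] [256.17111913 215.58628159] [ 0.44163198 -0.34445939  0.008     ]
white [242 257  26  11 169] [254.79881657 263.07692308] [ 0.41378098 -0.35984136  0.008     ]
```

View pics/w4.png

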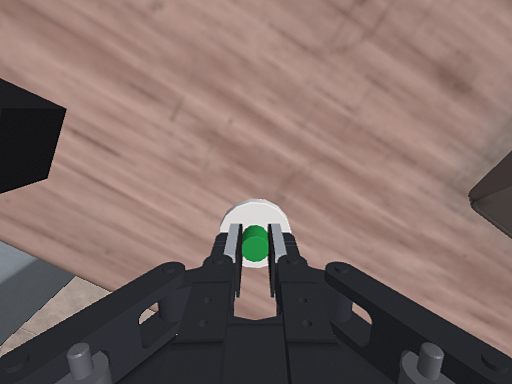

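Request:
{"op": "servo_tool", "data": {
  "moves": [
    [0, 0, 0, 0, 0, -0.003, 0.005],
    [0, 0, 0, 0, 0, -0.02, 0.005],
    [0, 0, 0, 0, 0, -0.03, 0.005],
    [0, 0, 0, 0, 0, -0.03, 0.005],
    [0, 0, 0, 0, 0, -0.03, 0.005]
  ],
  "squeeze": 30
}}

```text
clock: 3.02
tool_pos: [0.4304, -0.3482, 0.1429]
orientation: [-3.14, 0.0, 0.53]
ft_force: [0.4, -0.5, -1.0]
opening: 0.168
```

```bash
python3 - <<'E'
from h import *
s=telemetry.get_state()
print(s['tool_pos'],s['opening'],s['ft_force'])
f,K,E,d=cam('wrist'); cv2.imwrite('pics/w5.png',f)
f,K,E,d=cam('side'); cv2.imwrite('pics/s5.png',cv2.resize(f[120:300,200:400],None,fx=4,fy=3))
print(proj(K,E,s['tool_pos']))
E
```

```text
[ 0.430431   -0.34816694  0.14294113] 0.1684938381246353 [ 0.44038045 -0.45861357 -0.95563852]
[331.85726855 203.13601709]
```

View pics/w5.png

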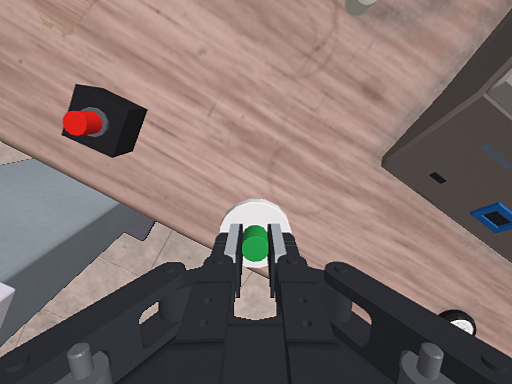

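View pics/s5.png

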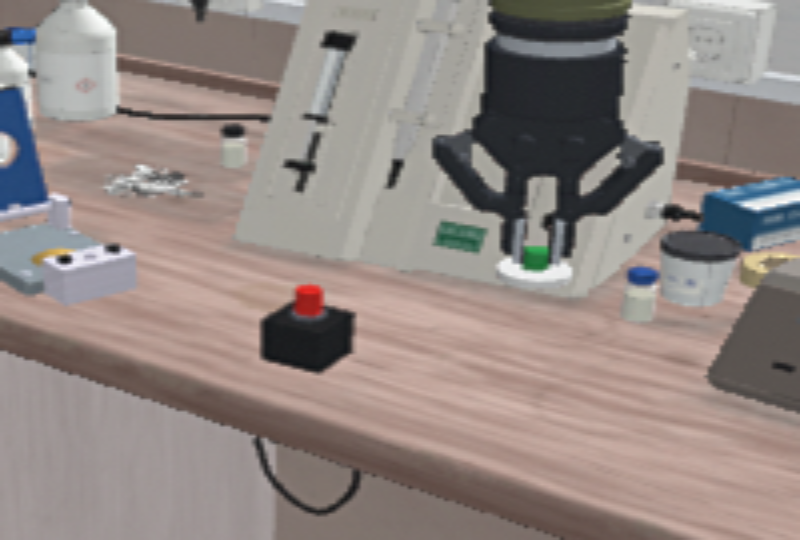

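Request:
{"op": "servo_tool", "data": {
  "moves": [
    [0, 0, -5, 0, 0, 0, 0.005],
    [0, 0, -5, 0, 0, 0, 0.005],
    [0, 0, -5, 0, 0, 0, 0.005],
    [0, 0, 0, 0.0205, -0.0295, 0, 0.005],
    [0, 0, 0, 0.0205, -0.0295, 0, 0.005],
    [0, 0, 0, 0.0205, -0.0295, 0, 0.005],
    [0, 0, 0, 0.0205, -0.0295, 0, 0.005],
    [0, 0, 0, 0.0205, -0.0295, 0, 0.005],
    [0, 0, 0, 0.0205, -0.0295, 0, 0.005],
    [0, 0, 0, 0.0205, -0.0295, 0, 0.005]
  ]
}}

```text
clock: 3.95
tool_pos: [0.3834, -0.0998, 0.1411]
orientation: [-3.14, 0.0, 0.791]
ft_force: [1.0, 0.7, 0.2]
opening: 0.162
```

Request:
{"op": "servo_tool", "data": {
  "moves": [
    [0, 0, 0, 0.0205, -0.0295, 0, 0.005],
    [0, 0, 0, 0.0205, -0.0295, 0, 0.005],
    [0, 0, 0, 0, 0, 0, 0.005],
    [0, 0, 0, 0, 0, 0, 0.005]
  ]
}}

```text
clock: 4.28
tool_pos: [0.3706, -0.0293, 0.1413]
orientation: [-3.141, 0.001, 0.796]
ft_force: [0.0, 0.5, 0.0]
opening: 0.16
```

```bash
python3 - <<'E'
from h import *
s=telemetry.get_state()
print(s['tool_pos'],s['orientation'],s['opening'],s['ft_force'])
f,K,E,d=cam('wrist'); cv2.imwrite('pics/w6.png',f)
for nm,lo,hi,box,z in [('dome',(12,120,80),(30,255,255),None,.020),('stud',(40,100,40),(85,255,255),None,.024)]:
    for s,c in blobs(f,lo,hi,box,20)[:2]: print(nm,s,c,onz(K,E,*c,z))
E
```

```text
[ 0.37060549 -0.02932679  0.14126143] [-3.14100281e+00  6.62498912e-04  7.96481056e-01] 0.16030928226918753 [0.02786336 0.48669336 0.01295739]
dome [ 234   67   45   49 1737] [256.00230282  90.85204375] [0.432133  0.0324176 0.02     ]
stud [242 225  27  37 821] [254.97807552 243.22533496] [ 0.33144976 -0.06922466  0.024     ]
```

View pics/w6.png

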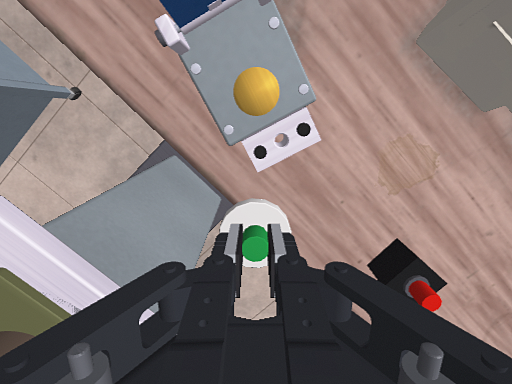

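```bash
python3 - <<'E'
from h import *
s=telemetry.get_state(); print(s['tool_pos'])
f,K,E,d=cam('wrist')
P=lambda u,v,z:onz(K,E,u,v,z)
h=cv2.cvtColor(f,cv2.COLOR_BGR2HSV); m=cv2.inRange(h,np.array((12,120,60)),np.array((30,255,255)));m[150:]=0
c=max(cv2.findContours(m,cv2.RETR_EXTERNAL,cv2.CHAIN_APPROX_NONE)[0],key=cv2.contourArea)[:,0]
w=np.array([P(a,b,.016)[:2] for a,b in c],np.float32)
print('dome base circle',cv2.minEnclosingCircle(w),cv2.fitEllipse(w))
hole=m=cv2.inRange(h,np.array((0,0,0)),np.array((180,255,60)));m[:110]=0;m[170:]=0;m[:,:240]=0;m[:,330:]=0
n,l,st,ce=cv2.connectedComponentsWithStats(m)
for i in range(1,n):
  if st[i,4]>30: print(st[i],ce[i],P(*ce[i],.0425))
cv2.imwrite('pics/c6.png',cv2.resize(f[50:180,200:340],None,fx=5,fy=4.5,interpolation=cv2.INTER_CUBIC))
mm=cv2.inRange(h,np.array((40,100,40)),np.array((85,255,255)))
c=max(cv2.findContours(mm,cv2.RETR_EXTERNAL,cv2.CHAIN_APPROX_NONE)[0],key=cv2.contourArea)[:,0]
print('stud bbox',c.min(0),c.max(0))
for zt in (.134,.137): print(P(255,c[:,1].max()-13.5,zt))
f2,K2,E2,_=cam('scene'); cv2.imwrite('pics/sc6.png',cv2.resize(f2[150:250,200:340],None,fx=5,fy=5,interpolation=cv2.INTER_CUBIC))
E
```

```text
[ 0.37102763 -0.03040233  0.1415854 ]
dome base circle ((0.4321133494377136, 0.032174304127693176), 0.020175619050860405) ((0.43204420804977417, 0.032236497849226), (0.038996096700429916, 0.0392664410173893), 135.5275115966797)
[296 122  13  13 132] [301.81818182 128.4469697 ] [ 0.43806628 -0.01652517  0.0425    ]
[253 145  12  13 119] [258.48739496 151.35294118] [ 0.39987494 -0.0051488   0.0425    ]
stud bbox [242 225] [268 261]
[ 0.36995194 -0.03139154  0.134     ]
[ 0.37108553 -0.03023617  0.137     ]
```

View pics/c6.png

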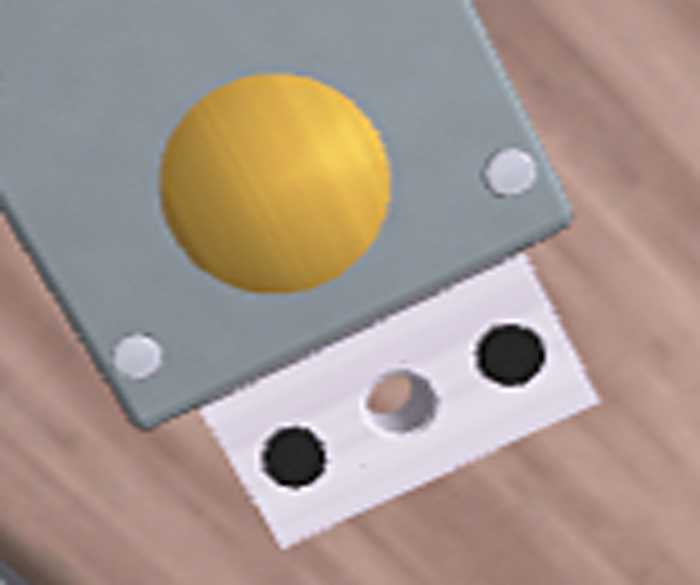

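View pics/sc6.png

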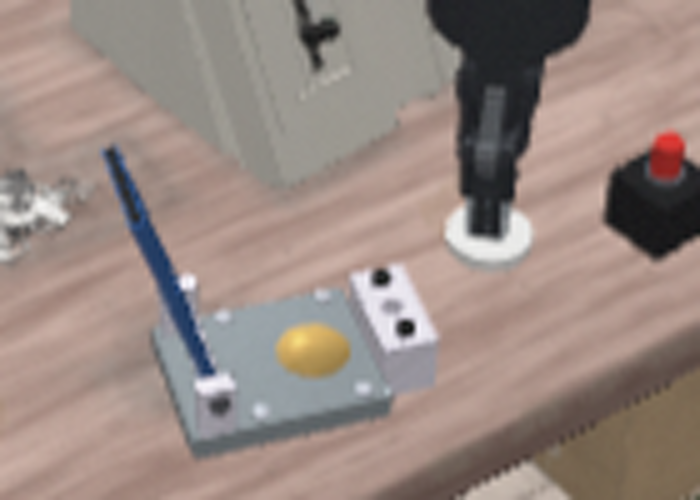

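```bash
python3 - <<'E'
from h import *
f,K,E,d=cam('wrist'); M=np.array(d['mount'])
Ei=np.linalg.inv(M)
for col in (250,255,260): print(col,[(r,f[r,col].tolist()) for r in list(range(194,206))+list(range(220,228))+list(range(256,274))] if col==255 else '')
def T(u,v,z):return onz(K,Ei,u,v,z)
# +x edge bottom rim, -x edge top rim
for r in (198.5,199.5): print('xc from +x edge',T(255,r,.031)[0]-.022, 'if top rim',T(255,r,.023)[0]-.022)
for r in (267,268): print('from -x edge',T(255,r,.023)[0]+.022)
for z in(.006,.007,.008):print('stud top -x edge',T(255,261.5,z)[0]+.008)
print('y',T(219.5,230,.023),T(291.5,230,.023), T(255.5,230,.023))
E
```

```text
250 
255 [(194, [129, 137, 170]), (195, [127, 138, 167]), (196, [128, 136, 168]), (197, [123, 131, 166]), (198, [135, 140, 166]), (199, [178, 178, 178]), (200, [182, 181, 184]), (201, [175, 176, 179]), (202, [224, 224, 227]), (203, [235, 235, 237]), (204, [224, 224, 226]), (205, [224, 224, 226]), (220, [224, 224, 227]), (221, [224, 225, 227]), (222, [224, 224, 227]), (223, [228, 226, 232]), (224, [249, 239, 254]), (225, [65, 116, 51]), (226, [47, 110, 16]), (227, [55, 116, 25]), (256, [71, 149, 37]), (257, [71, 149, 34]), (258, [72, 148, 36]), (259, [70, 147, 32]), (260, [61, 145, 21]), (261, [132, 173, 120]), (262, [238, 229, 244]), (263, [226, 224, 229]), (264, [224, 223, 226]), (265, [224, 223, 227]), (266, [234, 233, 235]), (267, [159, 158, 158]), (268, [156, 162, 184]), (269, [157, 166, 185]), (270, [159, 167, 185]), (271, [158, 166, 186]), (272, [158, 166, 184]), (273, [159, 168, 188])]
260 
xc from +x edge -0.0027372634919905978 if top rim -0.00011640815516985453
xc from +x edge -0.003381979259482748 if top rim -0.0007284650328933315
from -x edge -0.0013600561479274673
from -x edge -0.0020744263026011775
stud top -x edge -0.0012034809784409115
stud top -x edge -0.0018068508531140295
stud top -x edge -0.0024102207277871615
y [ 0.0019501  -0.02142876  0.023     ] [0.00193585 0.0219079  0.023     ] [0.00194298 0.00024012 0.023     ]
```

Request:
{"op": "servo_tool", "data": {
  "moves": [
    [0, 0, 0, 0.03, 0, 0, 0.005],
    [0, 0, 0, 0.03, 0, 0, 0.005],
    [0, 0, 0, 0.029, 0, 0, 0.005],
    [0, 0, 0, 0, 0, 0.02, 0.005],
    [0, 0, 0, 0, 0, 0.025, 0.005],
    [0, 0, 0, 0, 0, 0.025, 0.005],
    [0, 0, 0, 0, 0, 0, 0.005]
  ]
}}

```text
clock: 5.07
tool_pos: [0.4304, 0.0315, 0.0671]
orientation: [-3.134, 0.007, 0.79]
ft_force: [-1.0, 0.2, -2.2]
opening: 0.166
```

```bash
python3 - <<'E'
from h import *
for i in range(3):
  s=telemetry.get_state()
  print(s['tool_pos'],s['orientation'],s['ft_force'])
  f,K,E,d=cam(['side','scene','wrist'][i]); b=[(180,190,260,250),(200,150,340,250),(0,0,512,384)][i]
  cv2.imwrite('pics/t7%d.png'%i,cv2.resize(f[b[1]:b[3],b[0]:b[2]],None,fx=[8,5,1][i],fy=[8,5,1][i],interpolation=cv2.INTER_CUBIC))
E
```

```text
[0.43038652 0.03152338 0.06711724] [-3.1337503   0.00720408  0.78999555] [-0.95010667  0.23985502 -2.2330566 ]
[0.43180725 0.03151805 0.06948509] [-3.13614503  0.0049899   0.78999211] [-0.54368388 -0.46500977 -0.83726362]
[0.43348666 0.03151207 0.07155391] [-3.13943947e+00  2.00332141e-03  7.90108009e-01] [-0.00735164  0.08552042 -0.88950034]
```

View pics/t70.png

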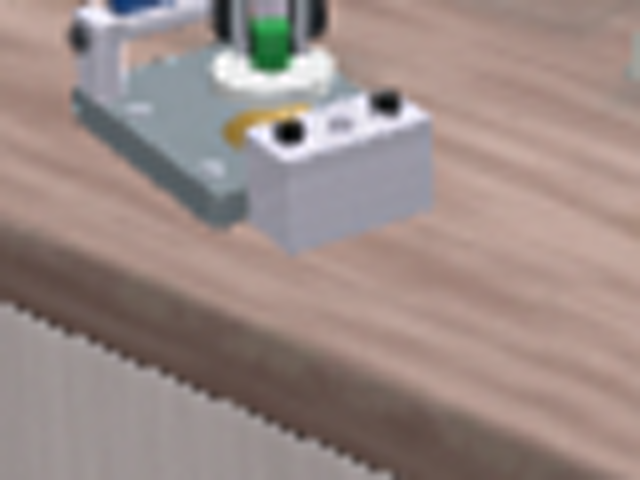

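View pics/t71.png

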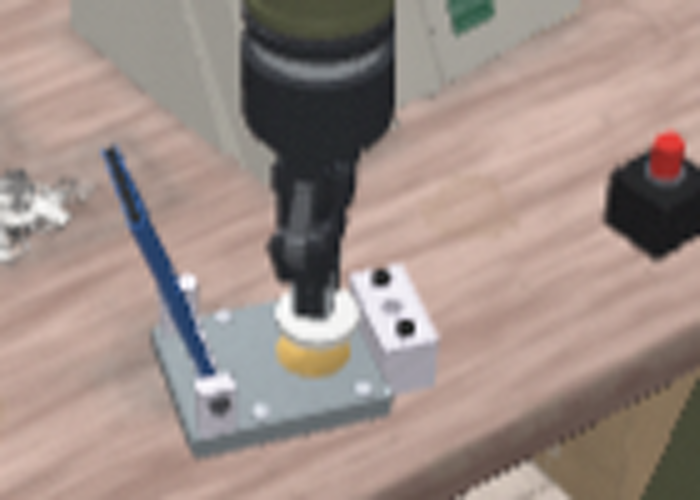

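View pics/t72.png

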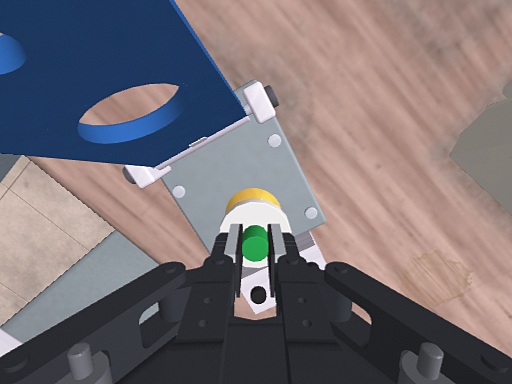

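Request:
{"op": "servo_tool", "data": {
  "moves": [
    [0, 0, 0, 0, 0, 0.008, 0.005],
    [0, 0, 0, 0, 0, 0, 0.005],
    [0, 0, 0, 0, 0, 0, 0.005],
    [0, 0, 0, 0, 0, 0, 0.005]
  ]
}}

```text
clock: 5.55
tool_pos: [0.4345, 0.0323, 0.0651]
orientation: [3.141, -0.001, 0.792]
ft_force: [-0.6, 0.0, -1.9]
opening: 0.169
```

```bash
cat >> h.py <<'E'
def avg(n=6,c='side'):
    P=[];F=[];O=[]
    for i in range(n):
        s=telemetry.get_state();P.append(s['tool_pos']);F.append(s['ft_force']);O.append(s['orientation'][2]);eyes.read_camera(c)
    print('pos',np.mean(P,0).round(4),'sd',np.std(P,0).round(4),'F',np.mean(F,0).round(2),'yaw',np.mean(O).round(4))
    return np.mean(P,0)
E
python3 - <<'E'
from h import *
p=avg(6)
f,K,E,d=cam('wrist'); 
h=cv2.cvtColor(f,cv2.COLOR_BGR2HSV); m=cv2.inRange(h,np.array((12,120,60)),np.array((30,255,255)))
n,l,st,ce=cv2.connectedComponentsWithStats(m); i=1+np.argmax(st[1:,4]); print(st[i])
# far (+toolx) edge of dome base z=.016 : top row at col
ys,xs=np.where(l==i); r=ys.min(); cx=xs[ys==r].mean(); print(r,cx,onz(K,E,cx,r-.5,.016))
f,K,E,d=cam('scene')
cv2.imwrite('pics/t8.png',cv2.resize(f[190:240,235:305],None,fx=10,fy=10,interpolation=cv2.INTER_CUBIC))
f,K,E,d=cam('side')
cv2.imwrite('pics/t8b.png',cv2.resize(f[180:230,190:260],None,fx=10,fy=10,interpolation=cv2.INTER_CUBIC))
E
```

```text
pos [0.4343 0.0324 0.0649] sd [0.0001 0.0001 0.0002] F [ 0.09  0.02 -1.36] yaw 0.7922
[227 193  51  18 241]
193 253.5 [0.44586971 0.04588943 0.016     ]
```

View pics/t8.png

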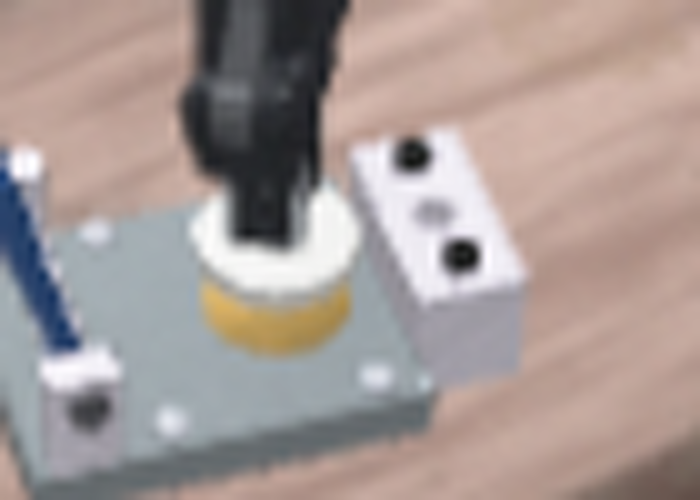

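View pics/t8b.png

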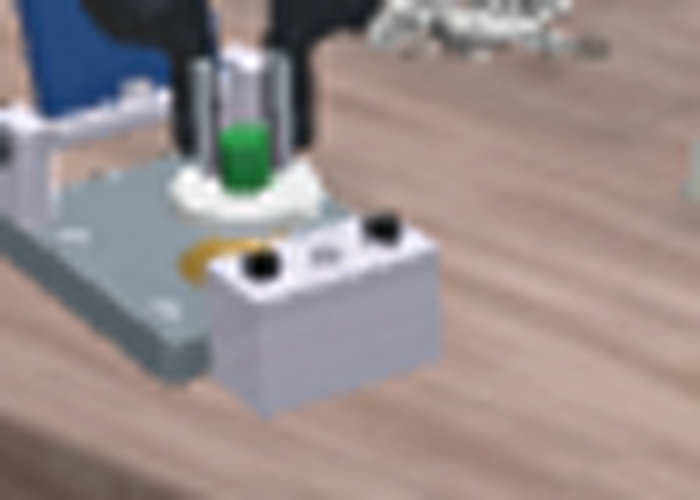

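Request:
{"op": "servo_tool", "data": {
  "moves": [
    [0, 0, 0, 0, -0.0014, 0.004, 0.005],
    [0, 0, 0, 0, 0, 0.003, 0.005],
    [0, 0, 0, 0, 0, 0, 0.005],
    [0, 0, 0, 0, 0, 0, 0.005]
  ]
}}

```text
clock: 6.33
tool_pos: [0.4326, 0.0335, 0.0568]
orientation: [-3.141, 0.001, 0.792]
ft_force: [-0.3, 0.8, -1.4]
opening: 0.166
```

```bash
python3 -c "
from h import *
avg(5)"
```

```text
pos [0.4329 0.0334 0.0572] sd [0.0002 0.     0.0002] F [ 0.07  0.07 -0.89] yaw 0.7921
```

Request:
{"op": "servo_tool", "data": {
  "moves": [
    [0, 0, 0, 0, 0, 0.001, 0.005],
    [0, 0, 0, 0, 0, 0, 0.005],
    [0, 0, 0, 0, 0, 0, 0.005]
  ]
}}

```text
clock: 6.83
tool_pos: [0.433, 0.0334, 0.0563]
orientation: [-3.142, 0.0, 0.792]
ft_force: [-0.1, -0.5, -0.6]
opening: 0.167
```

Request:
{"op": "servo_tool", "data": {
  "moves": [
    [0, 0, 0, 0, 0, 0.001, 0.005],
    [0, 0, 0, 0, 0, 0, 0.005],
    [0, 0, 0, 0, 0, 0, 0.005]
  ]
}}

```text
clock: 7.08
tool_pos: [0.4329, 0.0334, 0.0553]
orientation: [-3.141, 0.0, 0.792]
ft_force: [-0.1, -0.9, -0.2]
opening: 0.163
```

```bash
python3 -c "
from h import *
avg(5)"
```

```text
pos [0.433  0.0334 0.0553] sd [0. 0. 0.] F [-0.17 -0.   -0.96] yaw 0.7921
```

Request:
{"op": "servo_tool", "data": {
  "moves": [
    [0, 0, 0, 0, 0, 0.001, 0.005],
    [0, 0, 0, 0, 0, 0, 0.005],
    [0, 0, 0, 0, 0, 0, 0.005]
  ]
}}

```text
clock: 7.58
tool_pos: [0.4333, 0.0335, 0.0548]
orientation: [3.141, -0.0, 0.792]
ft_force: [-0.9, 0.4, 5.0]
opening: 0.169
```

```bash
python3 -c "
from h import *
avg(4)
f,K,E,d=cam('scene')
cv2.imwrite('pics/t9.png',cv2.resize(f[190:240,235:305],None,fx=10,fy=10,interpolation=cv2.INTER_CUBIC))
"
```

```text
pos [0.4333 0.0335 0.0548] sd [0. 0. 0.] F [-1.37  0.45  4.7 ] yaw 0.7921
```

View pics/t9.png

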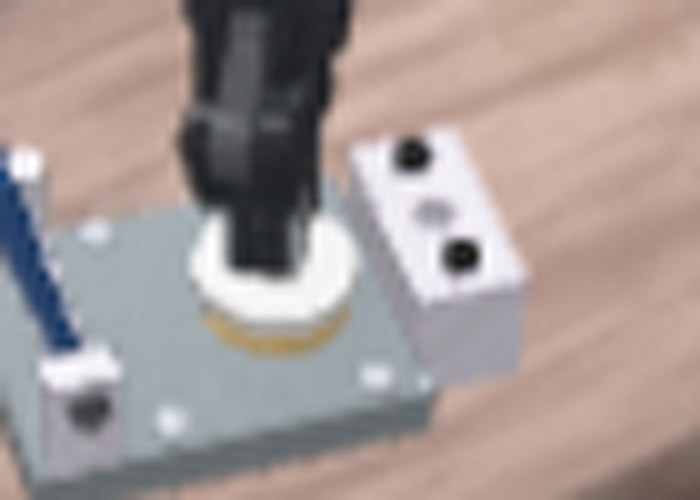

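Request:
{"op": "servo_tool", "data": {
  "moves": [
    [0, 0, 0, 0, 0, -0.0005, 0.005],
    [0, 0, 0, 0, 0, 0, 0.016],
    [0, 0, 0, 0, 0, 0, 0.018],
    [0, 0, 0, 0, 0, 0, 0.02],
    [0, 0, 0, 0, 0, 0, 0.022],
    [0, 0, 0, 0, 0, 0, 0.024],
    [0, 0, 0, 0, 0, 0, 0.026],
    [0, 0, 0, 0, 0, 0, 0.026]
  ]
}}

```text
clock: 8.5
tool_pos: [0.4329, 0.0334, 0.0547]
orientation: [-3.142, 0.0, 0.792]
ft_force: [-0.1, 0.6, 0.3]
opening: 0.305
```

```bash
python3 -c "
from h import *
avg(2); print(telemetry.get_state()['opening'])
f,K,E,d=cam('scene')
cv2.imwrite('pics/t10.png',cv2.resize(f[190:240,235:305],None,fx=10,fy=10,interpolation=cv2.INTER_CUBIC))
f,K,E,d=cam('wrist'); cv2.imwrite('pics/t10w.png',f)
"
```

```text
pos [0.433  0.0334 0.0548] sd [0. 0. 0.] F [-0.07  0.17  0.61] yaw 0.7921
0.3038078722596665
```

View pics/t10.png

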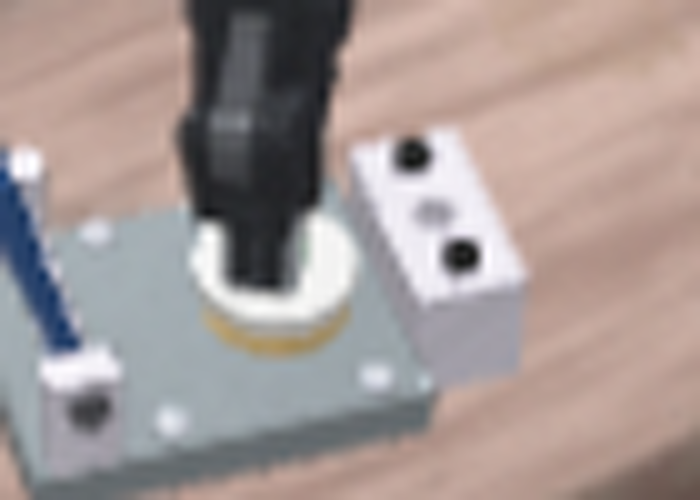

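View pics/t10w.png

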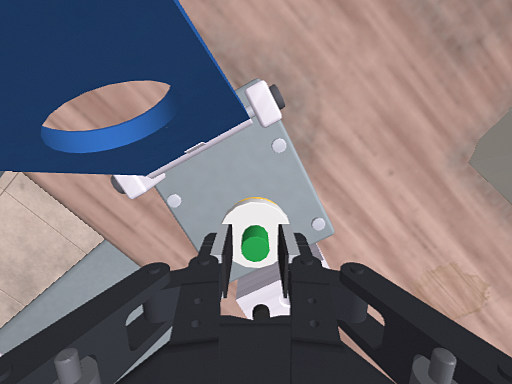

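Request:
{"op": "servo_tool", "data": {
  "moves": [
    [0, 0, 0, 0, 0, -0.006, 0.026],
    [0, 0, 0, 0, 0, -0.015, 0.026],
    [0, 0, 0, 0, 0, -0.025, 0.026],
    [0, 0, 0, 0, 0, -0.03, 0.026],
    [0, 0, 0, 0, 0, -0.03, 0.01],
    [0, 0, 0, 0, 0, -0.03, 0.0],
    [0, 0, 0, 0, 0, 0, 0]
  ]
}}

```text
clock: 9.28
tool_pos: [0.4367, 0.0333, 0.1987]
orientation: [3.132, -0.009, 0.792]
ft_force: [-0.5, 0.5, 1.1]
opening: 0.002
```

```bash
python3 -c "
from h import *
avg(2)
f,K,E,d=cam('scene')
cv2.imwrite('pics/t11.png',cv2.resize(f[150:250,190:310],None,fx=6,fy=6,interpolation=cv2.INTER_CUBIC))
f,K,E,d=cam('wrist'); cv2.imwrite('pics/t11w.png',f)
for nm,lo,hi,z in [('stud',(40,100,40),(85,255,255),.048)]:
    for s,c in blobs(f,lo,hi,None,20)[:2]: print(nm,s,c,onz(K,E,*c,z))
f,K,E,d=cam('side')
cv2.imwrite('pics/t11s.png',cv2.resize(f[130:230,170:290],None,fx=6,fy=6,interpolation=cv2.INTER_CUBIC))
"
```

```text
pos [0.4361 0.0333 0.1971] sd [0.0006 0.     0.0015] F [0.07 0.04 0.17] yaw 0.7922
stud [248 174  15  18 199] [254.79396985 182.43718593] [0.43286421 0.03351511 0.048     ]
stud [499 218  13  12  47] [506.57446809 221.25531915] [ 0.59496319 -0.18710809  0.048     ]
```

View pics/t11.png

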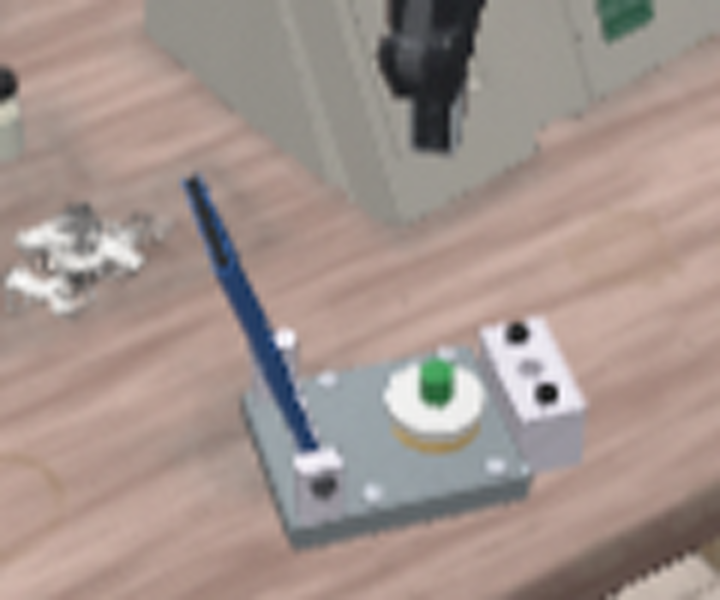

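View pics/t11w.png

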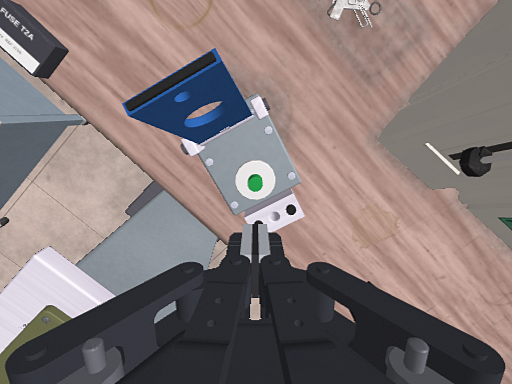

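View pics/t11s.png

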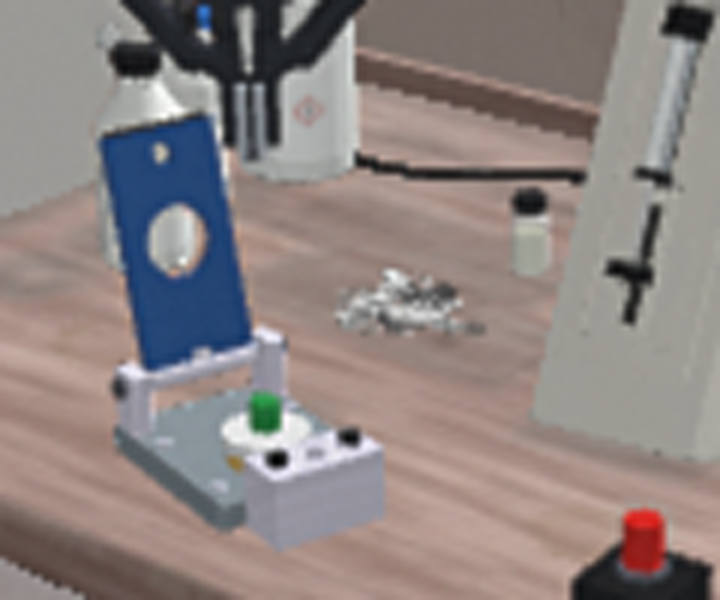

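```bash
python3 -c "
from h import *
f,K,E,d=cam('wrist')
n=np.array([.286,.958,0]);t=np.array([.958,-.286,0]);h=np.array([.4507,.0945,.041])
for u,v in [(169,76),(176,88),(182,97)]:
    o,r=ray(K,E,u,v); s=((h-o)@t)/(r@t); p=o+s*r; q=p-h
    print(p.round(4),np.hypot(q@n,q[2]),np.arctan2(q[2],-q@n))
f,K,E,d=cam('scene')
for P in [(.4507+.286*.0345,.0945+.958*.0345,.167)]: print(proj(K,E,P))
"
```

```text
[0.4612 0.1297 0.1575] 0.12218333189379257 1.8757909792515892
[0.4592 0.123  0.1573] 0.12009495080335585 1.821350440224435
[0.4577 0.118  0.1554] 0.11701188030428132 1.7822674760499473
[223.19164516 184.58500024]
```

Request:
{"op": "servo_tool", "data": {
  "moves": [
    [0, 0, -7, 0, 0, -0.005, 0],
    [0, 0, -7, 0, 0, -0.01, 0],
    [0, 0, -7, 0, 0, -0.005, 0],
    [0, 0, -7, 0, 0, 0, 0],
    [0, 0, 0, 0.033, 0, 0, 0],
    [0, 0, 0, 0.034, 0, 0, 0],
    [0, 0, 0, 0.034, 0, 0, 0],
    [0, 0, 0, 0.033, 0, 0, 0],
    [0, 0, 0, 0, 0, 0, 0]
  ]
}}

```text
clock: 10.38
tool_pos: [0.4716, 0.1657, 0.2097]
orientation: [-3.139, -0.001, 1.285]
ft_force: [-0.7, 0.7, 0.1]
opening: -0.001
```

```bash
python3 -c "
from h import *
p=avg(4)
n=np.array([.286,.958,0]);t=np.array([.958,-.286,0]);h=np.array([.4507,.0945,.041])
print('n',(p-h)@n,'t',(p-h)@t)
f,K,E,d=cam('scene')
cv2.imwrite('pics/t12.png',cv2.resize(f[120:240,170:310],None,fx=5,fy=5,interpolation=cv2.INTER_CUBIC))
f,K,E,d=cam('wrist');cv2.imwrite('pics/t12w.png',f)
"
```

```text
pos [0.471  0.1635 0.2095] sd [0.0004 0.0015 0.0001] F [-0.25 -0.08  0.08] yaw 1.2836
n 0.07188524022874387 t -0.0002556543514371445
```

View pics/t12.png

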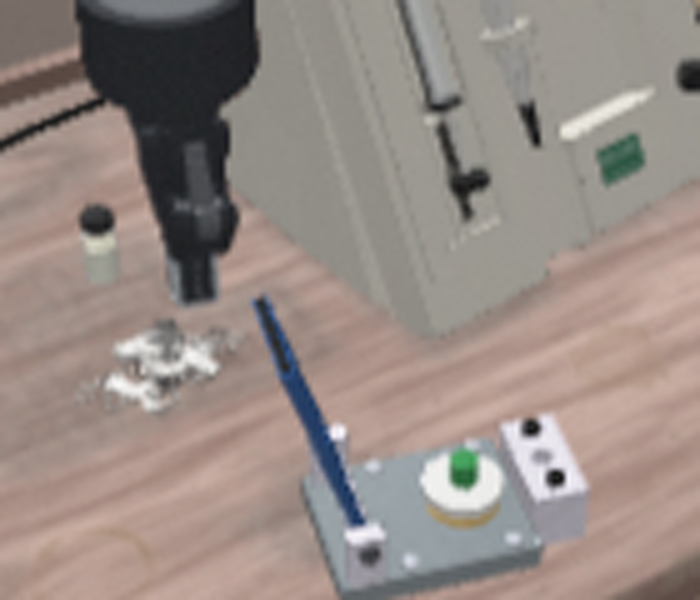

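View pics/t12w.png

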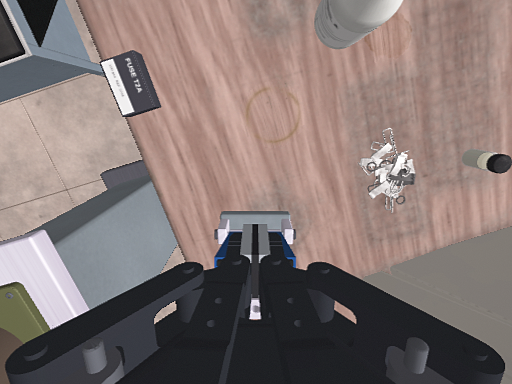

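Request:
{"op": "servo_tool", "data": {
  "moves": [
    [0, 0, 0, 0, 0, 0.025, 0],
    [0, 0, 0, 0, 0, 0.025, 0],
    [0, 0, 0, -0.01, 0, 0, 0],
    [0, 0, 0, -0.02, 0, 0, 0],
    [0, 0, 0, -0.02, 0, 0, 0],
    [0, 0, 0, -0.02, 0, 0, 0],
    [0, 0, 0, 0, 0, 0, 0]
  ]
}}

```text
clock: 11.27
tool_pos: [0.4506, 0.0918, 0.1616]
orientation: [3.141, 0.001, 1.277]
ft_force: [-0.3, -0.2, 0.3]
opening: 0.0
```

```bash
cat > v.py <<'E'
from h import *
import sys
p=avg(3)
n=np.array([.286,.958,0]);t=np.array([.958,-.286,0]);h=np.array([.4507,.0945,.041])
print('n',(p-h)@n,'t',(p-h)@t)
f,K,E,d=cam('scene')
a=cv2.resize(f[120:240,190:310],None,fx=3.3,fy=3.3,interpolation=cv2.INTER_CUBIC)
f,K,E,d=cam('side')
b=cv2.resize(f[110:230,150:270],None,fx=3.3,fy=3.3,interpolation=cv2.INTER_CUBIC)
cv2.imwrite('pics/'+sys.argv[1],np.hstack([a,b]))
E
python3 v.py t13.png
```

```text
pos [0.4511 0.0928 0.1617] sd [0.0004 0.0008 0.0001] F [ 0.21  0.11 -0.13] yaw 1.2775
n -0.0014781869023640978 t 0.000817291603142875
```

View pics/t13.png

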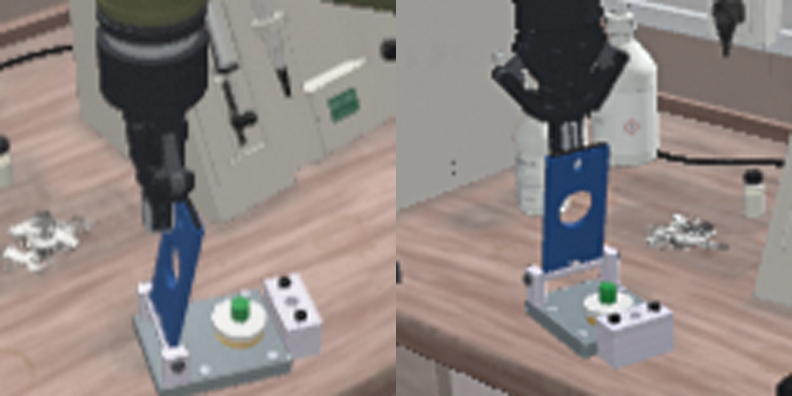

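Lid is swinging as planned (now about upright, slightly forward). I continue along the arc.

Request:
{"op": "servo_tool", "data": {
  "moves": [
    [0, 0, 0, -0.011, 0, 0.0, 0],
    [0, 0, 0, -0.011, 0, 0.003, 0],
    [0, 0, 0, -0.01, 0, 0.004, 0],
    [0, 0, 0, -0.009, 0, 0.004, 0],
    [0, 0, 0, -0.009, 0, 0.006, 0],
    [0, 0, 0, -0.008, 0, 0.006, 0],
    [0, 0, 0, -0.007, 0, 0.008, 0],
    [0, 0, 0, -0.007, 0, 0.008, 0],
    [0, 0, 0, 0, 0, 0, 0]
  ]
}}

```text
clock: 12.27
tool_pos: [0.4288, 0.0247, 0.1192]
orientation: [-3.137, 0.001, 1.279]
ft_force: [-0.3, 0.1, -0.4]
opening: 0.001
```

```bash
python3 v.py t14.png
```

```text
pos [0.4294 0.0251 0.12  ] sd [0.0005 0.0003 0.0007] F [-0.05  0.29 -0.18] yaw 1.2797
n -0.07254063383343584 t -0.0005963955941989454
```

View pics/t14.png

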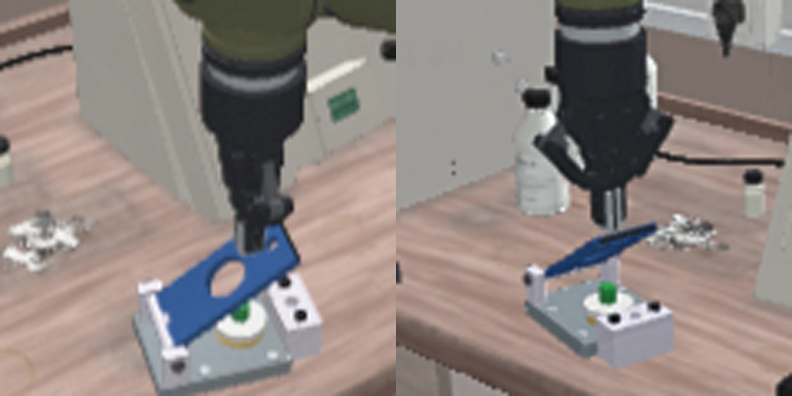

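Request:
{"op": "servo_tool", "data": {
  "moves": [
    [0, 0, 0, -0.006, 0, 0.009, 0],
    [0, 0, 0, -0.005, 0, 0.009, 0],
    [0, 0, 0, -0.004, 0, 0.01, 0],
    [0, 0, 0, -0.003, 0, 0.01, 0],
    [0, 0, 0, -0.002, 0, 0.008, 0],
    [0, 0, 0, 0, 0, 0.002, 0],
    [0, 0, 0, 0, 0, 0, 0]
  ]
}}

```text
clock: 13.1
tool_pos: [0.4239, 0.0066, 0.0723]
orientation: [-3.139, 0.0, 1.28]
ft_force: [0.1, -0.1, -0.0]
opening: 0.002
```

```bash
python3 v.py t15.png
```

```text
pos [0.4244 0.0066 0.073 ] sd [0.0004 0.     0.0006] F [-0.39  0.02  0.16] yaw 1.2806
n -0.09172469670740196 t -3.602748180677291e-05
```

View pics/t15.png

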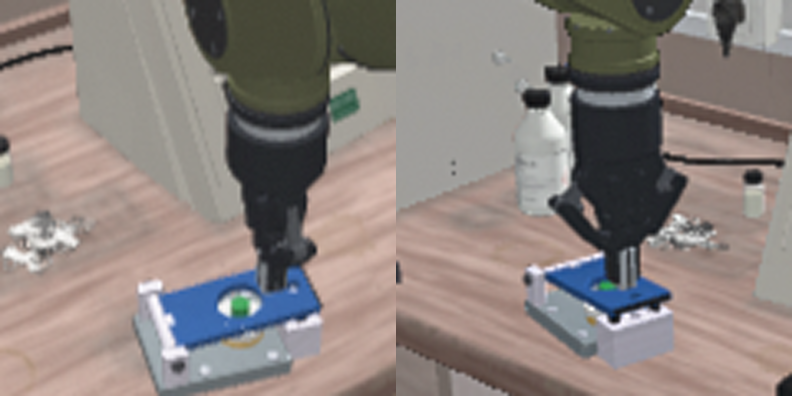

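Request:
{"op": "servo_tool", "data": {
  "moves": [
    [0, 0, 0, 0, 0, 0.003, 0],
    [0, 0, 0, 0, 0, 0.002, 0],
    [0, 0, 0, 0, 0, 0.001, 0],
    [0, 0, 0, 0, 0, 0, 0]
  ]
}}

```text
clock: 13.68
tool_pos: [0.4248, 0.0066, 0.0675]
orientation: [-3.141, 0.0, 1.281]
ft_force: [-0.5, -0.2, -0.1]
opening: 0.002
```

```bash
python3 v.py t16.png
```

```text
pos [0.4248 0.0066 0.0676] sd [0.     0.     0.0001] F [ 0.07  0.07 -0.08] yaw 1.2809
n -0.09156986359874404 t 0.00031973299006850557
```

View pics/t16.png

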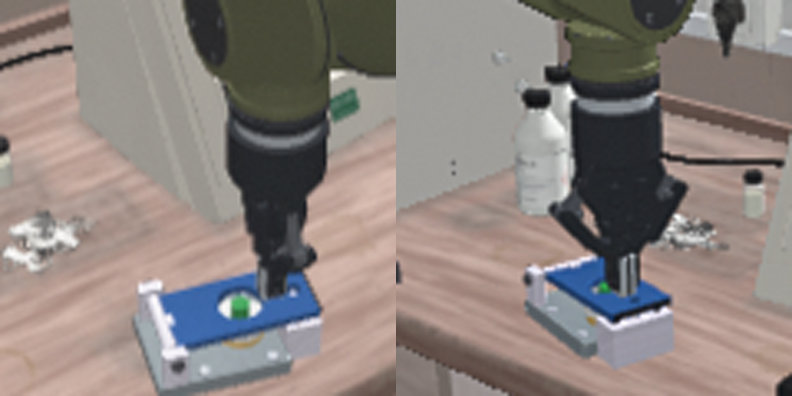

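Request:
{"op": "servo_tool", "data": {
  "moves": [
    [0, 0, 0, 0, 0, 0.002, 0],
    [0, 0, 0, 0, 0, 0.001, 0],
    [0, 0, 0, 0, 0, 0, 0],
    [0, 0, 0, 0, 0, 0, 0]
  ]
}}

```text
clock: 14.27
tool_pos: [0.4253, 0.0064, 0.0651]
orientation: [3.141, 0.0, 1.281]
ft_force: [-0.8, -2.0, 2.5]
opening: -0.003
```

```bash
python3 v.py t17.png
```

```text
pos [0.4253 0.0064 0.0651] sd [0. 0. 0.] F [-0.94 -1.5   3.2 ] yaw 1.2809
n -0.09163802281986114 t 0.0008158199115125662
```

View pics/t17.png

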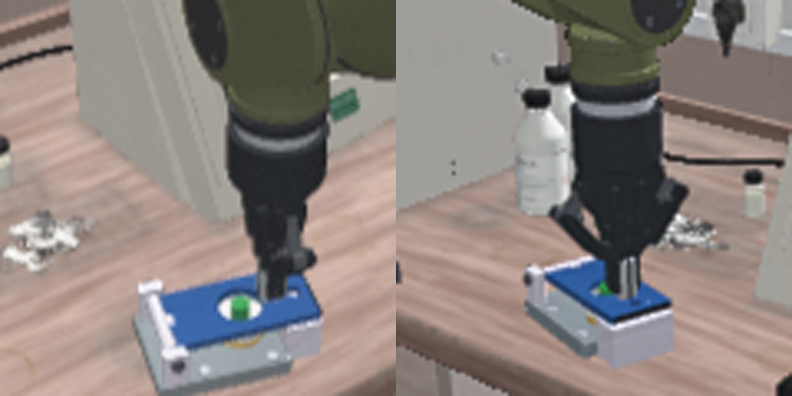

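Request:
{"op": "servo_tool", "data": {
  "moves": [
    [0, 0, 0, 0, 0, -0.01, 0],
    [0, 0, 0, 0, 0, -0.03, 0],
    [0, 0, 0, 0, 0, -0.03, 0],
    [0, 0, 0, -0.03, 0, -0.02, 0],
    [0, 0, 0, -0.035, 0, 0, 0.01],
    [0, 0, 0, -0.025, 0, 0, 0.03],
    [0, 0, 0, 0, 0, 0, 0.04],
    [0, 0, 0, 0, 0, 0, 0.04]
  ]
}}

```text
clock: 15.18
tool_pos: [0.3989, -0.0802, 0.155]
orientation: [3.141, -0.001, 1.278]
ft_force: [-0.0, -0.0, -0.9]
opening: 0.465
```

```bash
python3 v.py t18.png; python3 -c "
from h import *
avg(2)
f,K,E,d=cam('wrist');cv2.imwrite('pics/t18w.png',f)
for s,c in blobs(f,(0,150,80),(8,255,255),None,100)[:2]: print(s,c,onz(K,E,*c,.066))
b=cv2.inRange(cv2.cvtColor(f,cv2.COLOR_BGR2HSV),np.array((105,110,40)),np.array((125,255,255)))
n,l,st,ce=cv2.connectedComponentsWithStats(b);i=1+np.argmax(st[1:,4]);print(st[i])
m=(l==i).astype(np.uint8)
cs,hi=cv2.findContours(m,cv2.RETR_CCOMP,cv2.CHAIN_APPROX_NONE)
for c,q in zip(cs,hi[0]):
  if q[3]>=0 and len(c)>15:
    e=cv2.fitEllipse(c); print('hole',e, onz(K,E,*e[0],.048))
"
```

```text
pos [ 0.399  -0.0797  0.1548] sd [0.0001 0.0004 0.0002] F [ 0.06  0.14 -0.03] yaw 1.2794
n -0.18163573170316513 t 0.00027076324035054316
pos [ 0.3993 -0.0788  0.1546] sd [0. 0. 0.] F [ 0.28 -0.3   0.41] yaw 1.2823
[ 215    0   80  128 7879]
hole ((254.436767578125, 110.88485717773438), (14.454703330993652, 15.104361534118652), 79.3638687133789) [ 0.41895321 -0.01089723  0.048     ]
hole ((254.8164825439453, 51.484806060791016), (46.77554702758789, 48.59062576293945), 0.0445072278380394) [0.43194792 0.03172004 0.048     ]
```

View pics/t18w.png

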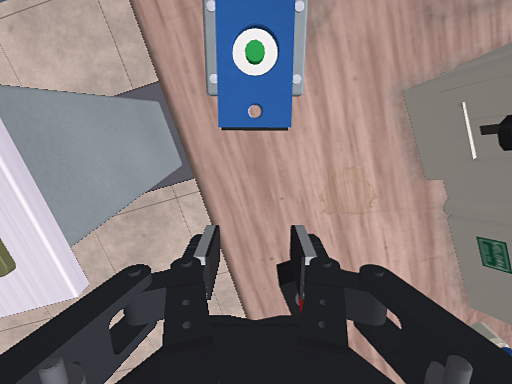

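View pics/t18.png

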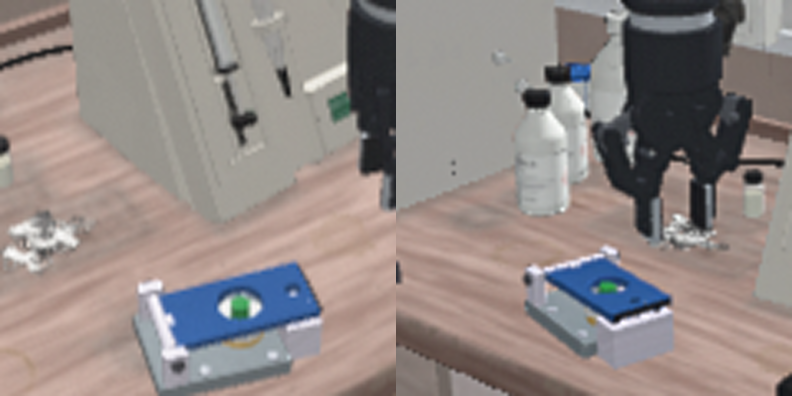

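Request:
{"op": "servo_tool", "data": {
  "moves": [
    [0, 0, 0, -0.034, 0.009, 0, 0.04],
    [0, 0, 0, -0.034, 0.009, 0, 0.04],
    [0, 0, 0, -0.034, 0.009, 0, 0.04],
    [0, 0, 0, -0.034, 0.009, 0, 0.04],
    [0, 0, 0, -0.034, 0.009, 0, 0.04],
    [0, 0, 0, -0.034, 0.009, 0, 0.04],
    [0, 0, 0, 0, 0, 0, 0.04],
    [0, 0, 0, 0, 0, 0, 0.04]
  ]
}}

```text
clock: 16.25
tool_pos: [0.3926, -0.2917, 0.1546]
orientation: [-3.141, -0.001, 1.278]
ft_force: [-0.6, 0.8, -0.2]
opening: 0.473
```

```bash
cat > pin.py <<'E'
from h import *
import sys
avg(3,'scene')
s=telemetry.get_state();f,K,E,d=cam('wrist');cv2.imwrite('pics/'+sys.argv[1],f)
print(s['tool_pos'])
h=cv2.cvtColor(f,cv2.COLOR_BGR2HSV)
m=cv2.inRange(h,np.array((0,150,60)),np.array((8,255,255)))|cv2.inRange(h,np.array((172,150,60)),np.array((180,255,255)))
n,l,st,ce=cv2.connectedComponentsWithStats(m);i=1+np.argmax(st[1:,4]);print(st[i],ce[i],onz(K,E,*ce[i],.055))
E
python3 pin.py t19w.png
```

```text
pos [ 0.3926 -0.2907  0.1545] sd [0.     0.0008 0.0001] F [-0.14  0.39 -0.2 ] yaw 1.2799
[ 0.39269477 -0.28946368  0.15441207]
[242  72  24  26 486] [253.83333333  84.46502058] [ 0.41758632 -0.20225016  0.055     ]
```

View pics/t19w.png

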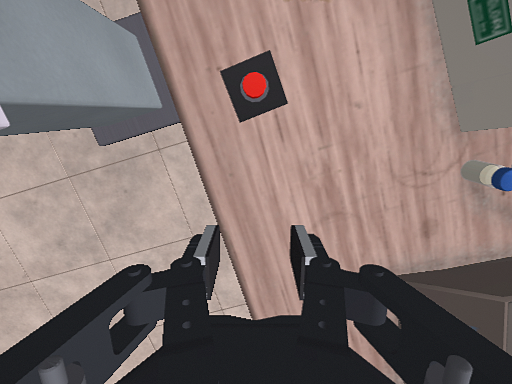

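Request:
{"op": "servo_tool", "data": {
  "moves": [
    [0, 0, 0, 0.03, 0, 0, 0.04],
    [0, 0, 0, 0.03, -0.001, 0, 0.04],
    [0, 0, 0, 0.03, 0, 0, 0.04],
    [0, 0, 0, 0, 0, 0, 0.04],
    [0, 0, 0, 0, 0, 0.025, 0.04],
    [0, 0, 0, 0, 0, 0.02, 0.04],
    [0, 0, 0, 0, 0, 0.01, 0.04],
    [0, 0, 0, 0, 0, 0, 0.04],
    [0, 0, 0, 0, 0, 0, 0.04]
  ]
}}

```text
clock: 17.2
tool_pos: [0.4172, -0.2037, 0.0997]
orientation: [-3.141, -0.0, 1.281]
ft_force: [0.2, -0.4, 0.1]
opening: 0.466
```

```bash
python3 pin.py t20w.png
```

```text
pos [ 0.4177 -0.2041  0.1004] sd [0.0004 0.0003 0.0006] F [ 0.48 -0.06  0.61] yaw 1.2811
[ 0.41828834 -0.20465214  0.10129172]
[239 201  29  36 797] [252.87076537 218.70514429] [ 0.41690233 -0.20452952  0.055     ]
```

View pics/t20w.png

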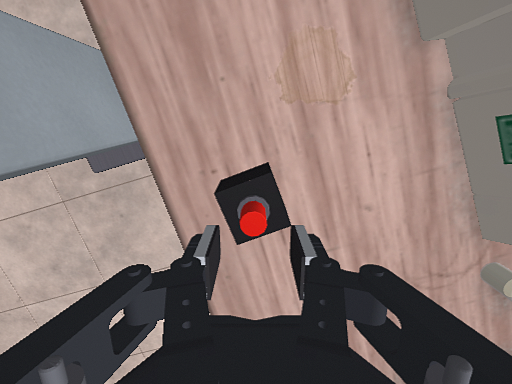

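Request:
{"op": "servo_tool", "data": {
  "moves": [
    [0, 0, 0, 0, -0.001, 0.012, 0.04],
    [0, 0, 0, 0, 0, 0.012, 0.04],
    [0, 0, 0, 0, 0, 0.007, 0.035],
    [0, 0, 0, 0, 0, 0, 0.03],
    [0, 0, 0, 0, 0, 0, 0.03]
  ],
  "squeeze": 40
}}

```text
clock: 17.82
tool_pos: [0.4161, -0.2036, 0.0682]
orientation: [-3.14, -0.0, 1.281]
ft_force: [-0.0, -0.0, 0.6]
opening: 0.349
```

```bash
python3 pin.py t21w.png
```

```text
pos [ 0.4165 -0.2038  0.0688] sd [0.0003 0.0002 0.0004] F [-0.18 -0.05  0.09] yaw 1.2807
[ 0.41693783 -0.20404682  0.06941929]
[ 239  218   34   45 1223] [255.36058872 240.77023712] [ 0.41691575 -0.20483143  0.055     ]
```

View pics/t21w.png

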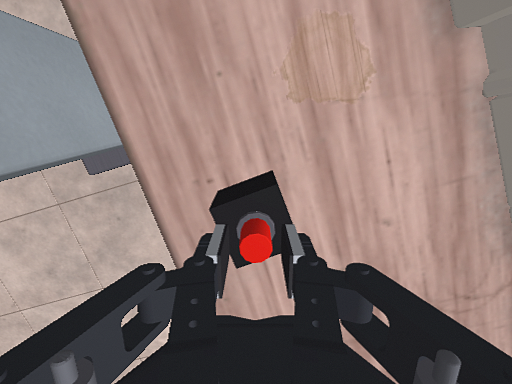

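Request:
{"op": "servo_tool", "data": {
  "moves": [
    [0, 0, 0, 0, 0, 0, 0.025],
    [0, 0, 0, 0, 0, 0, 0.018],
    [0, 0, 0, 0, 0, 0, 0.01],
    [0, 0, 0, 0, 0, 0, 0.005],
    [0, 0, 0, 0, 0, 0, 0.005]
  ]
}}

```text
clock: 18.43
tool_pos: [0.4169, -0.204, 0.0694]
orientation: [3.141, 0.0, 1.281]
ft_force: [0.1, -0.3, 2.9]
opening: 0.173
```

```bash
python3 pin.py t22w.png
```

```text
pos [ 0.4169 -0.204   0.0694] sd [0. 0. 0.] F [-0.42  0.33  3.56] yaw 1.2808
[ 0.41685348 -0.20397633  0.06938189]
[ 241  218   29   45 1141] [254.94829097 240.73707274] [ 0.41661194 -0.20465294  0.055     ]
```

Request:
{"op": "servo_tool", "data": {
  "moves": [
    [0, 0, 0, 0, 0, -0.005, 0.005],
    [0, 0, 0, 0, 0, -0.015, 0.005],
    [0, 0, 0, 0, 0, -0.02, 0.005],
    [0, 0, 0, 0, 0, -0.025, 0.005],
    [0, 0, 0, 0, 0, -0.025, 0.005],
    [0, 0, 0, 0, 0, 0, 0.005],
    [0, 0, 0, 0, 0, 0, 0.005]
  ],
  "squeeze": 60
}}

```text
clock: 19.22
tool_pos: [0.4171, -0.2041, 0.1601]
orientation: [3.139, 0.001, 1.281]
ft_force: [-0.2, 0.4, -0.4]
opening: 0.168
```

```bash
python3 pin.py t23w.png; python3 -c "
from h import *
s=telemetry.get_state()
f,K,E,d=cam('side');c=proj(K,E,s['tool_pos']);print(c);u,v=map(int,c);cv2.imwrite('pics/t23s.png',cv2.resize(f[v-50:v+50,u-60:u+60],None,fx=6,fy=6,interpolation=cv2.INTER_CUBIC))"
```

```text
pos [ 0.4163 -0.2036  0.1586] sd [0.0006 0.0004 0.0011] F [-0.13  0.01 -0.9 ] yaw 1.2808
[ 0.41542444 -0.20308013  0.15690503]
[ 241  218   29   45 1093] [254.89112534 240.56907594] [ 0.40216197 -0.24594834  0.055     ]
[276.99445001 184.07874603]
```

View pics/t23w.png

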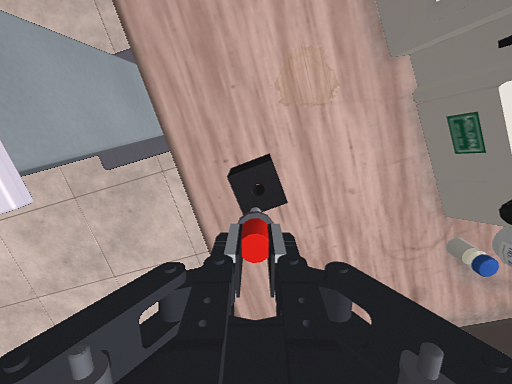

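View pics/t23s.png

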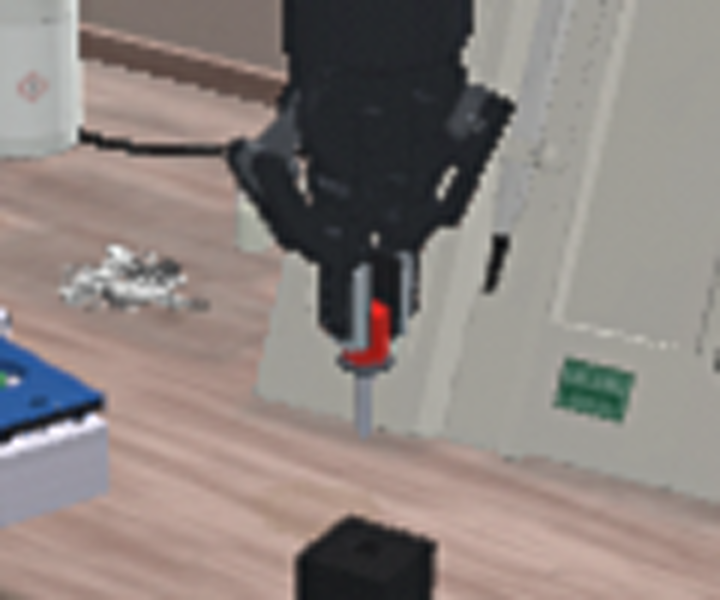

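```bash
python3 -c "
from h import *
f,K,E,d=cam('wrist');Ei=np.linalg.inv(np.array(d['mount']))
T=lambda u,v,z:onz(K,Ei,u,v,z).round(4)
cv2.imwrite('pics/t24w.png',cv2.resize(f[195:275,215:295],None,fx=7,fy=7,interpolation=cv2.INTER_CUBIC))
print('knob -x edge+9', T(255,262.5,.0034)+[.009,0,0])
print('tip',T(255,208.5,.0634),T(255,210,.0634))
print('knob y',T(240.5,250,.0034),T(269.5,250,.0034))
avg(2)
"
```

```text
knob -x edge+9 [0.0008 0.     0.0034]
tip [ 0.0009 -0.      0.0634] [-0.0003 -0.      0.0634]
knob y [-0.0006 -0.0078  0.0034] [-0.0006  0.0077  0.0034]
pos [ 0.4158 -0.2033  0.1574] sd [0.0001 0.0001 0.0001] F [-0.38  0.08 -0.48] yaw 1.2808
```

View pics/t24w.png

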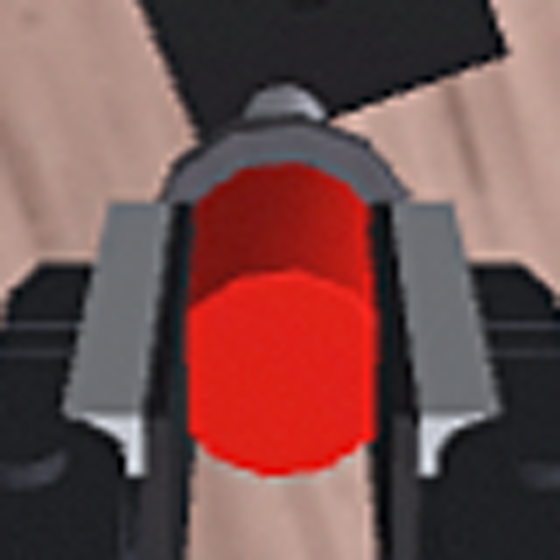

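Request:
{"op": "servo_tool", "data": {
  "moves": [
    [0, 0, 0, 0.031, -0.0087, 0, 0.005],
    [0, 0, 0, 0.031, -0.0087, 0, 0.005],
    [0, 0, 0, 0.031, -0.0087, 0, 0.005],
    [0, 0, 0, 0.031, -0.0087, 0, 0.005],
    [0, 0, 0, 0.031, -0.0086, 0, 0.005],
    [0, 0, 0, 0.03, -0.0086, 0, 0.005],
    [0, 0, 0, 0, 0, 0, 0.005],
    [0, 0, 0, 0, 0, 0, 0.005],
    [0, 0, 0, 0, 0, 0.02, 0.005],
    [0, 0, 0, 0, 0, 0, 0.005]
  ]
}}

```text
clock: 20.45
tool_pos: [0.4178, -0.0119, 0.136]
orientation: [-3.137, 0.001, 1.28]
ft_force: [-0.6, 0.4, -1.2]
opening: 0.165
```

```bash
cat > q.py <<'E'
from h import *
import sys
p=avg(6)
n=np.array([.286,.958,0]);t=np.array([.958,-.286,0]);H=np.array([.419,-.0109,0])
print('hole minus tcp, tool x,y:',(H-p)@n,(H-p)@t)
f,K,E,d=cam('wrist')
f1,K1,E1,_=cam('scene');f2,K2,E2,_=cam('side')
a=cv2.resize(f1[160:240,230:310],None,fx=5,fy=5,interpolation=cv2.INTER_CUBIC)
b=cv2.resize(f2[150:230,180:260],None,fx=5,fy=5,interpolation=cv2.INTER_CUBIC)
cv2.imwrite('pics/'+sys.argv[1]+'.png',np.hstack([a,b]));cv2.imwrite('pics/'+sys.argv[1]+'w.png',f)
E
python3 q.py t25
```

```text
pos [ 0.419  -0.0122  0.1381] sd [0.0009 0.0002 0.0013] F [-0.03  0.2  -0.93] yaw 1.2796
hole minus tcp, tool x,y: 0.0012707970096146625 -0.00036181349786352916
```

View pics/t25.png

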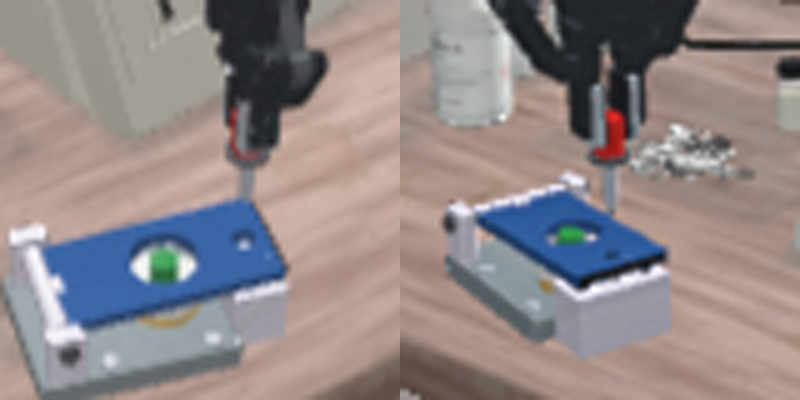

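View pics/t25w.png

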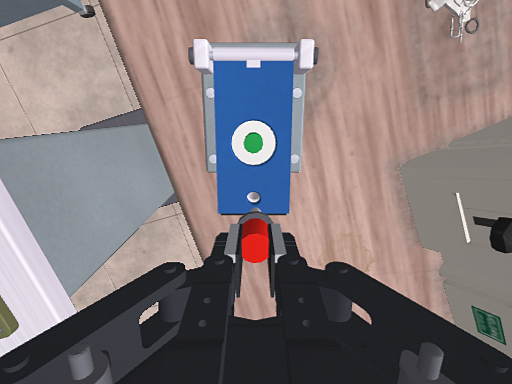

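```bash
cat > hole.py <<'E'
from h import *
p=avg(4)
f,K,E,d=cam('wrist');M=np.array(d['mount']);Ei=np.linalg.inv(M)
b=cv2.inRange(cv2.cvtColor(f,cv2.COLOR_BGR2HSV),np.array((105,110,40)),np.array((125,255,255)))
n,l,st,ce=cv2.connectedComponentsWithStats(b);i=1+np.argmax(st[1:,4]);m=(l==i).astype(np.uint8)
cs,hi=cv2.findContours(m,cv2.RETR_CCOMP,cv2.CHAIN_APPROX_NONE)
for c,q in zip(cs,hi[0]):
  if q[3]>=0 and len(c)>12:
    e=cv2.fitEllipse(c); print('hole',e,'tool',onz(K,Ei,*e[0],p[2]-.0495).round(4),onz(K,E,*e[0],.0495).round(4))
E
python3 hole.py
```

```text
pos [ 0.4198 -0.0118  0.1392] sd [0.0001 0.0001 0.0001] F [ 0.44  0.04 -0.84] yaw 1.2805
hole ((253.9595184326172, 197.412109375), (11.858800888061523, 14.307862281799316), 102.49520874023438) tool [ 0.0011 -0.0009  0.0897] [ 0.4191 -0.0103  0.0495]
hole ((254.270751953125, 142.86260986328125), (45.8604850769043, 46.067962646484375), 19.914045333862305) tool [ 0.0465 -0.0006  0.0897] [0.4324 0.0331 0.0495]
```

Request:
{"op": "servo_tool", "data": {
  "moves": [
    [0, 0, 0, 0.0006, -0.0009, 0.01, 0.005],
    [0, 0, 0, 0, 0, 0.01, 0.005],
    [0, 0, 0, 0, 0, 0, 0.005],
    [0, 0, 0, 0, 0, 0, 0.005],
    [0, 0, 0, 0, 0, 0, 0.005]
  ]
}}

```text
clock: 21.57
tool_pos: [0.4186, -0.0107, 0.1184]
orientation: [-3.141, 0.0, 1.281]
ft_force: [-0.1, -0.1, -0.6]
opening: 0.166
```

```bash
python3 hole.py; python3 q.py t26
```

```text
pos [ 0.4189 -0.0108  0.1188] sd [0.0002 0.     0.0003] F [-0.01 -0.2  -0.98] yaw 1.2808
hole ((255.00767517089844, 146.6736297607422), (49.84310531616211, 50.08976364135742), 77.31671142578125) tool [ 0.0461 -0.      0.0693] [0.4324 0.0333 0.0495]
pos [ 0.419  -0.0108  0.1191] sd [0.0001 0.     0.0001] F [ 0.27 -0.03 -0.97] yaw 1.2808
hole minus tcp, tool x,y: -0.00010233718457619181 -1.9193239497340777e-05
```

View pics/t26.png

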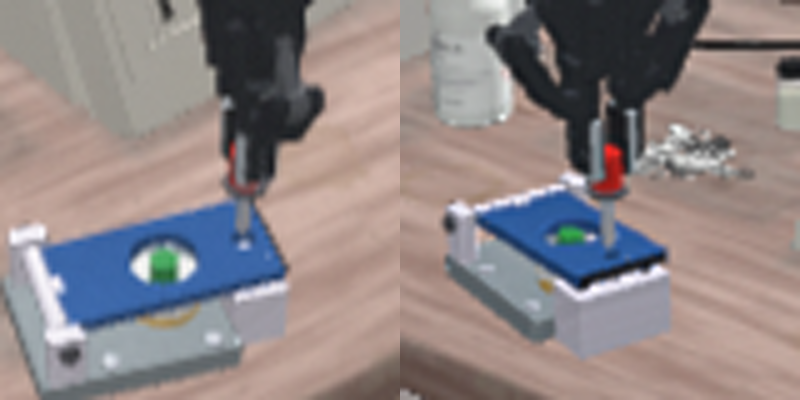

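View pics/t26w.png

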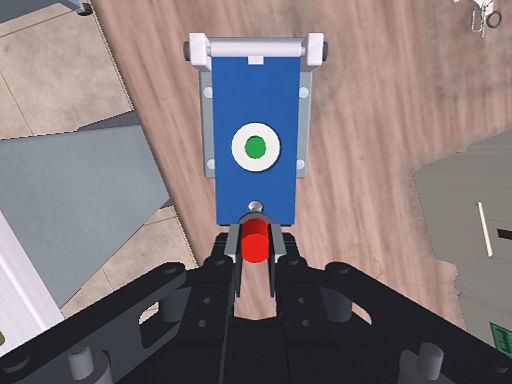

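Request:
{"op": "servo_tool", "data": {
  "moves": [
    [0, 0, 0, 0, 0, 0.005, 0.005],
    [0, 0, 0, 0, 0, 0.004, 0.005],
    [0, 0, 0, 0, 0, 0.003, 0.005],
    [0, 0, 0, 0, 0, 0, 0.005],
    [0, 0, 0, 0, 0, 0, 0.005]
  ]
}}

```text
clock: 22.68
tool_pos: [0.4185, -0.0107, 0.1063]
orientation: [-3.141, 0.0, 1.281]
ft_force: [-0.6, -0.4, -0.5]
opening: 0.169
```

```bash
python3 q.py t27
```

```text
pos [ 0.4189 -0.0108  0.1068] sd [0.0002 0.     0.0003] F [-0.2  -0.1  -0.13] yaw 1.2808
hole minus tcp, tool x,y: -7.723222525361277e-05 0.00014894465124178788
```

View pics/t27.png

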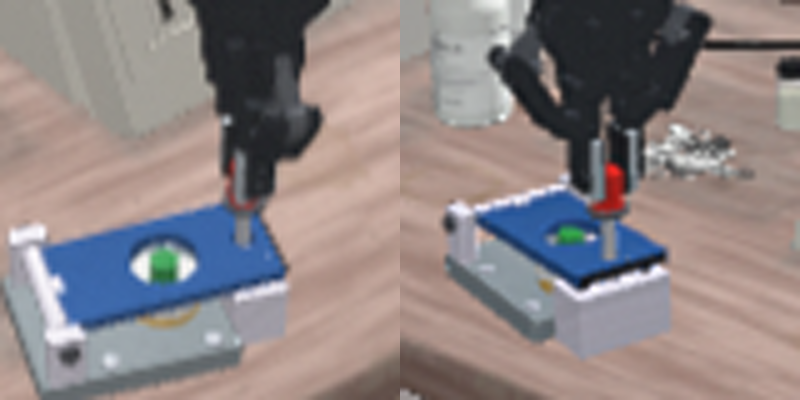

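Tip is entering the hole with no extra force. I continue.

Request:
{"op": "servo_tool", "data": {
  "moves": [
    [0, 0, 0, 0, 0, 0.004, 0.005],
    [0, 0, 0, 0, 0, 0.004, 0.005],
    [0, 0, 0, 0, 0, 0.003, 0.005],
    [0, 0, 0, 0, 0, 0, 0.005],
    [0, 0, 0, 0, 0, 0, 0.005]
  ]
}}

```text
clock: 23.55
tool_pos: [0.4185, -0.0107, 0.0953]
orientation: [-3.141, 0.0, 1.281]
ft_force: [-0.3, 0.8, -1.5]
opening: 0.163
```

```bash
python3 q.py t28
```

```text
pos [ 0.4189 -0.0108  0.0958] sd [0.0002 0.     0.0003] F [-0.1   0.42 -1.02] yaw 1.2808
hole minus tcp, tool x,y: -8.218416092708021e-05 0.00016341373765711568
```

Request:
{"op": "servo_tool", "data": {
  "moves": [
    [0, 0, 0, 0, 0, 0.004, 0.005],
    [0, 0, 0, 0, 0, 0.004, 0.005],
    [0, 0, 0, 0, 0, 0, 0.005],
    [0, 0, 0, 0, 0, 0, 0.005]
  ]
}}

```text
clock: 24.33
tool_pos: [0.4184, -0.0107, 0.0872]
orientation: [-3.14, 0.0, 1.281]
ft_force: [-0.5, -0.3, -0.6]
opening: 0.165
```

```bash
python3 q.py t29
```

```text
pos [ 0.4188 -0.0108  0.0877] sd [0.0002 0.     0.0003] F [ 0.13 -0.09 -0.5 ] yaw 1.2808
hole minus tcp, tool x,y: -7.42722292247448e-05 0.0002471417627869476
```

View pics/t29.png

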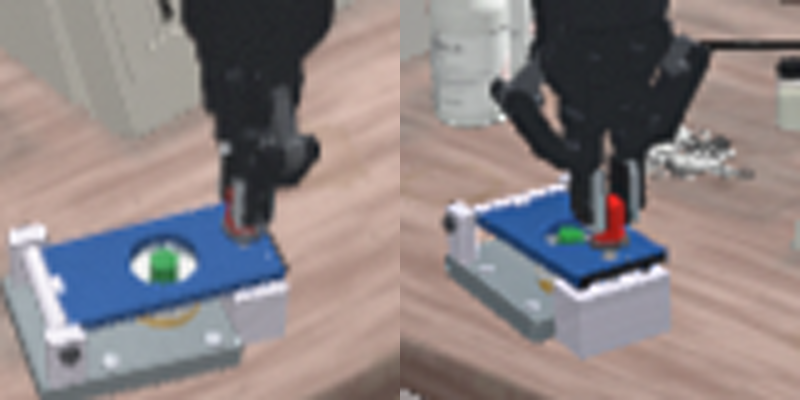

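Request:
{"op": "servo_tool", "data": {
  "moves": [
    [0, 0, 0, 0, 0, 0.004, 0.005],
    [0, 0, 0, 0, 0, 0.004, 0.005],
    [0, 0, 0, 0, 0, 0.002, 0.005],
    [0, 0, 0, 0, 0, 0, 0.005],
    [0, 0, 0, 0, 0, 0, 0.005]
  ]
}}

```text
clock: 25.2
tool_pos: [0.4191, -0.0109, 0.0779]
orientation: [3.141, 0.0, 1.281]
ft_force: [0.7, 0.5, 1.2]
opening: 0.167
```

```bash
python3 q.py t30
```

```text
pos [ 0.419  -0.0108  0.0779] sd [0. 0. 0.] F [ 0.95 -0.17  1.3 ] yaw 1.2809
hole minus tcp, tool x,y: -6.765107445907941e-05 -3.157978189209076e-05
```

Request:
{"op": "servo_tool", "data": {
  "moves": [
    [0, 0, 0, 0, 0, 0.0015, 0.005],
    [0, 0, 0, 0, 0, 0.0015, 0.005],
    [0, 0, 0, 0, 0, 0, 0.005],
    [0, 0, 0, 0, 0, 0, 0.005]
  ]
}}

```text
clock: 25.98
tool_pos: [0.419, -0.011, 0.0749]
orientation: [3.141, 0.0, 1.281]
ft_force: [-0.4, -1.3, 3.6]
opening: 0.168
```

```bash
python3 q.py t31
```

```text
pos [ 0.419  -0.0109  0.0749] sd [0. 0. 0.] F [ 0.52 -1.87  3.38] yaw 1.2809
hole minus tcp, tool x,y: 3.502941897790697e-05 -2.691357733899625e-05
```

View pics/t31.png

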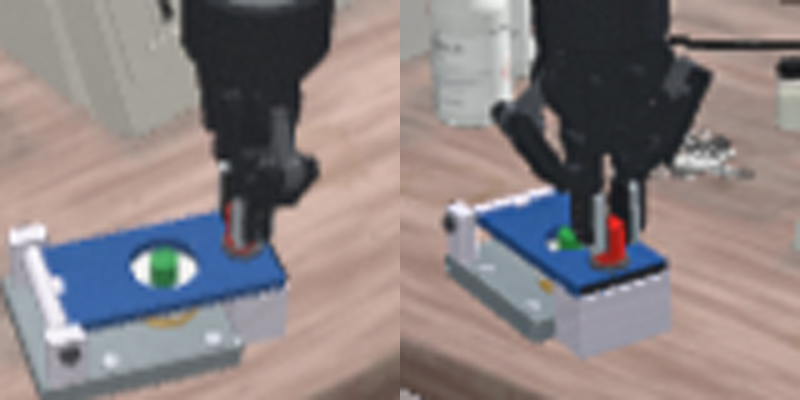

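Request:
{"op": "servo_tool", "data": {
  "moves": [
    [0, 0, 0, 0, 0, 0.001, 0.005],
    [0, 0, 0, 0, 0, 0, 0.005],
    [0, 0, 0, 0, 0, 0, 0.005]
  ]
}}

```text
clock: 26.68
tool_pos: [0.4191, -0.0109, 0.0744]
orientation: [3.142, 0.0, 1.281]
ft_force: [-0.7, -1.6, 6.7]
opening: 0.16
```

```bash
python3 -c "
from h import *
avg(2)"
```

```text
pos [ 0.419  -0.0109  0.0744] sd [0. 0. 0.] F [-1.01 -2.22  6.91] yaw 1.2809
```

Request:
{"op": "servo_tool", "data": {
  "moves": [
    [0, 0, 0, 0, 0, 0.001, 0.005],
    [0, 0, 0, 0, 0, 0, 0.005],
    [0, 0, 0, 0, 0, 0, 0.005]
  ]
}}

```text
clock: 27.03
tool_pos: [0.4191, -0.0109, 0.0743]
orientation: [-3.141, 0.001, 1.281]
ft_force: [-5.0, -2.2, 13.9]
opening: 0.166
```

```bash
python3 -c "
from h import *
avg(2)"
```

```text
pos [ 0.4191 -0.011   0.0743] sd [0. 0. 0.] F [-5.38 -2.31 13.96] yaw 1.281
```

Request:
{"op": "servo_tool", "data": {
  "moves": [
    [0, 0, 0, 0, -0.0005, 0.0005, 0.005],
    [0, 0, 0, 0, 0, 0, 0.005],
    [0, 0, 0, 0, 0, 0, 0.005],
    [0, 0, 0, 0, 0, 0, 0.005]
  ]
}}

```text
clock: 27.47
tool_pos: [0.4191, -0.0109, 0.0743]
orientation: [3.141, 0.001, 1.281]
ft_force: [-4.7, -2.0, 15.2]
opening: 0.163
```

```bash
python3 q.py t32; python3 -c "
from h import *
s=telemetry.get_state();f,K,E,d=cam('wrist')
for nm,lo,hi,z in [('stud',(40,100,40),(85,255,255),.048)]:
    for q,c in blobs(f,lo,hi,None,50)[:1]: print(nm,q,c,onz(K,E,*c,z))
print(s)
"
```

```text
pos [ 0.4191 -0.011   0.0743] sd [0. 0. 0.] F [-4.5  -2.33 15.48] yaw 1.2811
hole minus tcp, tool x,y: 1.0382533538806807e-05 -0.00014736063978232106
stud [242 142  27  30 611] [254.84779051 156.45499182] [0.43218382 0.03314783 0.048     ]
{'clock': 27.9167, 'joints': array([-1.53951210e-01, -2.27334965e-01,  2.29818964e+00, -7.14611968e-04,
        1.07031054e+00,  1.36119818e-01]), 'joint_velocities': array([-0.00012844, -0.00229389,  0.00080087,  0.00095669,  0.00052537,
       -0.00013873]), 'tau': array([ 1.05354924e+00, -1.58015478e+01, -2.66359895e+01,  7.08671585e-01,
       -1.21201996e+00, -2.45491407e-03]), 'tool_pos': array([ 0.41912278, -0.01096159,  0.07428454]), 'orientation': array([3.14108418e+00, 5.63321846e-04, 1.28106793e+00]), 'ft_force': array([-4.70121229, -2.85229021, 15.81527136]), 'wrist_torque': array([-0.39288084,  0.83070339,  0.03791268]), 'opening': 0.16615455723352957}
```

View pics/t32.png

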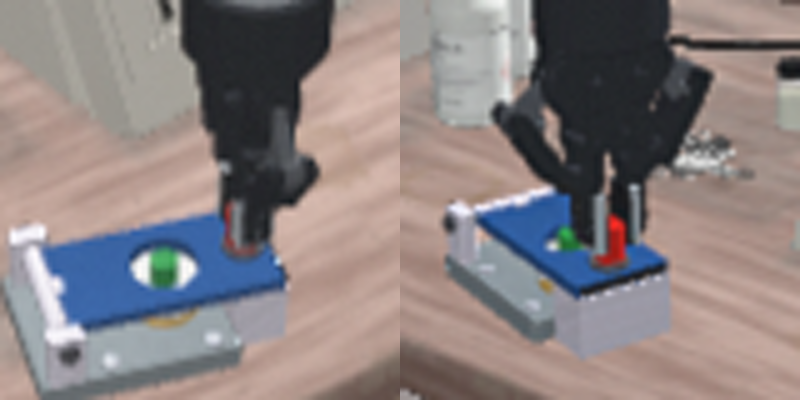

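View pics/t32w.png

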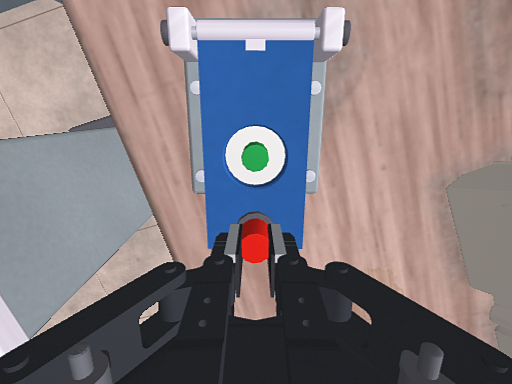

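```bash
python3 -c "
from h import *
print(workorder.sign_off()); s=telemetry.get_state(); print(s['clock'],s['ft_force'],s['tool_pos'])"
```

```text
the job is handed in; nothing more can be done
None
the job is handed in; nothing more can be done
```

I handed the job in at about 28 s, with the arm still gripping the pin and pressing it down. The interface gave no verdict.

- **Disc:** I set it on the dome, let go and backed off. In the last wrist picture the stud was at (0.432, 0.033), about 1 mm from the dome's measured axis, and the disc looked level and centred in the window.
- **Upper half:** I swung it down on the buffers, then pressed it with the pin. The last pictures show it lying flat on the lug. The push force rose sharply at that height, with the buffers flush.
- **Pin:** It went through both holes without catching. The tool stopped at z = 0.0743, against 0.0744 expected with the collar home, and it sits over the measured hole within about 0.2 mm. The vertical push is about 15.5 N and the grip is set to 60 N.
- **Small disagreements:**
  - There is a sideways force of about 5 N on the held pin. I tried to ease it with a 0.5 mm shift and it barely changed.
  - While moving, the position readings wandered by 1–2 mm from the commanded values, so I took positions only at rest.
  - The gripper read about 14 mm open on both the 16 mm stud and the 18 mm knob.
- **Not measured directly:** I judged the shut angle and the pin's force on the upper half from the tool's height, the wrist force and the pictures.
- **Bystanders:** The arm did not go near them. I did not measure their positions again at the end.

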